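Gauge the blind hole and fit the matching locating pin

TASK

A locating pin is missing from the veneer jig board. Take the depth rod from its holder, gently feel the depth of the open hole by resting the rod on the hole's floor for a moment, and put the rod back in its holder. Then fit, out of the three brass pins in the rack, the one that will stand nearest to the height of the two pins already in the board (16 mm proud), press it gently but firmly home, and leave the other two in the rack and everything else undisturbed.

Things in the scene. Friction and masses are not known exactly. Their poses are not given: they have to be found in the camera images.
- hole (a point): centre of the mouth of the one open blind hole in the jig board's top face; z up out of the hole. 15 mm across, straight walls, flat hard floor, 18 to 42 mm deep: its depth changes each time and must be felt
- board: plywood jig board fixed to the table, 200 (x) x 220 (y) x 55 mm thick, origin at the centre of its underside; flat veneer pieces and tape lie on it. The hole is 45 mm from its centre along its -x. Two fitted brass pins, 14 mm across, stand 16 mm above its top face at x = 65, y = -75 and +75 mm
- rod_grip (a point): centre of the red handle (18 mm across, 45 mm long, upright) of the depth rod. The rod is 120 mm long: a steel shank 9.4 mm across and 75 mm long below the handle. At the start it stands upright in the holder, the handle starting 35 mm above the holder's top. z along the rod, up
- rod_tip (a point): the flat lower end of the depth rod's shank, 97.5 mm below the centre of the handle
- holder_hole0 (a point): centre of the mouth of the hole in the rod's holder, a fixed wooden block 70 x 70 x 50 mm high; hole 12.5 mm across, 40 mm deep. This point is on its top face
- rack: fixed dark wooden pin rack, 55 x 175 x 30 mm high, origin at the centre of its underside; three sockets, 15.5 mm across and 20 mm deep, on its centre line at y = -60, 0 and +60 mm. Rack and holder stand on opposite sides of the board and may swap sides
- pin_short_centre (a point): the short of the three brass locating pins: upright cylinder 14 mm across, 38 mm long, flat ends, small chamfer at the foot. At the start in any one of the rack's sockets, 18 mm of it showing. This point is its centre, 19 mm below its top; z up along the pin
- pin_mid_centre (a point): the middle of the three brass locating pins: upright cylinder 14 mm across, 46 mm long, flat ends, small chamfer at the foot. At the start in any one of the rack's sockets, 26 mm of it showing. This point is its centre, 23 mm below its top; z up along the pin
- pin_long_centre (a point): the long of the three brass locating pins: upright cylinder 14 mm across, 54 mm long, flat ends, small chamfer at the foot. At the start in any one of the rack's sockets, 34 mm of it showing. This point is its centre, 27 mm below its top; z up along the pin
- blue_tape: roll of blue masking tape lying flat, 104 mm across, 36 mm high, a bystander; origin at the centre of its underside
- tan_tape: roll of tan tape lying flat, 100 mm across, 24 mm high, a bystander; origin at the centre of its underside
- glue: upright yellow glue jar, 60 mm across, 90 mm tall, a bystander; origin at the centre of its underside
- offcut: dark wood offcut lying flat, 110 x 45 x 6 mm, a bystander; origin at the centre of its underside
- knife: green craft knife lying flat, 165 mm long, 18 mm wide, 12 mm high, a bystander; origin under its handle's middle
- press_block: wooden hand pressing block with a cork sole, 90 x 55 x 22 mm, a bystander; origin at the centre of its underside

How it is judged:
On the way, in this order (a step that is already met when the one before it is completed fails the run):
1. the depth rod, upright in the open hole, rests against the hole's floor with more than 1.5 N for 0.3 s (horizontal distance between rod_tip and hole below 0.006 m and z of rod_tip in the frame of hole below -0.015 m and angle between rod_tip's own z axis and vertical below 0.15 rad and contact force between rod and board above 1.5 N), for 0.3 s.
2. the rod is back in its holder, at least 30 mm down the hole (horizontal distance between rod_tip and holder_hole0 below 0.006 m and z of rod_tip in the frame of holder_hole0 below -0.03 m), for 0.2 s.
3. a pin that stands 11 to 21 mm proud is pressed down on the hole's floor with more than 3 N for 0.2 s (((z of pin_short_centre in the frame of hole between -0.008 and 0.002 m and horizontal distance between pin_short_centre and hole below 0.004 m and angle between pin_short_centre's own z axis and vertical below 0.12 rad and contact force between pin_short and board above 3 N) or (z of pin_mid_centre in the frame of hole between -0.012 and -0.002 m and horizontal distance between pin_mid_centre and hole below 0.004 m and angle between pin_mid_centre's own z axis and vertical below 0.12 rad and contact force between pin_mid and board above 3 N) or (z of pin_long_centre in the frame of hole between -0.016 and -0.006 m and horizontal distance between pin_long_centre and hole below 0.004 m and angle between pin_long_centre's own z axis and vertical below 0.12 rad and contact force between pin_long and board above 3 N))), for 0.2 s.
At the end, for the whole second after the job is handed in: one pin stands upright and at rest at the bottom of the hole with its top 11 to 21 mm above the board, the other two pins are in their sockets (within 12 mm of where they started), and the rod stands in its holder, at least 30 mm down the hole (all of step 2 and ((z of pin_short_centre in the frame of hole between -0.008 and 0.002 m and horizontal distance between pin_short_centre and hole below 0.004 m and angle between pin_short_centre's own z axis and vertical below 0.12 rad and linear speed of pin_short below 0.01 m/s and distance of each of pin_mid_centre, pin_long_centre from where it was at the start of the episode below 0.012 m) or (z of pin_mid_centre in the frame of hole between -0.012 and -0.002 m and horizontal distance between pin_mid_centre and hole below 0.004 m and angle between pin_mid_centre's own z axis and vertical below 0.12 rad and linear speed of pin_mid below 0.01 m/s and distance of each of pin_short_centre, pin_long_centre from where it was at the start of the episode below 0.012 m) or (z of pin_long_centre in the frame of hole between -0.016 and -0.006 m and horizontal distance between pin_long_centre and hole below 0.004 m and angle between pin_long_centre's own z axis and vertical below 0.12 rad and linear speed of pin_long below 0.01 m/s and distance of each of pin_short_centre, pin_mid_centre from where it was at the start of the episode below 0.012 m)) and angle between rod_tip's own z axis and vertical below 0.15 rad); the robot touches nothing.
It fails at once if the depth rod is pushed against the board with more than 30 N (contact force between rod and board above 30 N).
It fails at once if a pin is pushed against the board with more than 30 N (contact force between any of pin_short, pin_mid, pin_long and board above 30 N).
It fails at once if a bystander (tape roll, glue jar, offcut, knife, pressing block) is moved more than 40 mm (distance of any of blue_tape, tan_tape, glue, offcut, knife, press_block from where it was at the start of the episode above 0.04 m).
It also fails if it takes over 69 s, if anything falls off the work surface, if the arm or the gripper's body presses on something with over 40 N, if the wrist force passes 120 N, or if a joint passes its speed limit or range.

ROBOT

A 6-joint arm with a two-finger parallel gripper is mounted at the origin on the work surface. World frame = base frame: x ahead of the robot, y to its left, z up, the work surface at z = 0. Lengths are in m, angles in rad, forces in N, time in s.
With the tool pointing down it reaches from about 0.3 to 0.825 m from the base axis. Payload 5.4 kg.
Tool frame: the origin (TCP) lies between the finger pads; the fingertips stand r.tcp_to_tips ahead of it and the grasp point (between the pads) lies 2 mm behind it (r.tcp_to_tips is the distance from the TCP to the fingertips, in m); z points along the fingers, y is the line along which they close (so a half turn about z gives the same grasp; the last joint's range is limited). The gripper opens to 92 mm and grips with 3 to 60 N. Pads are 20 mm wide; open, the fingers measure 128 mm over their backs; the gripper's body (75 mm by 189 mm) begins 69 mm behind the grasp point.
Start: joints at [0.948, 0.158, 1.597, -0, 1.386, -0.21], TCP at [0.231, 0.527, 0.206] pointing down, gripper open.
Joint ranges: [-2.91, 2.91], [-0.94, 2.29], [0.18, 2.7], [-1.29, 4.43], [0.17, 2.64], [-3, 3]. Speed limits (rad/s): [2.57, 2.57, 3.14, 3.14, 3.14, 3.14].

INTERFACE

Orientations are given as a unit quaternion [w, x, y, z].
In Python, from rig import r gives the robot as it stands.
- The arm moves only by the shell command python3 -m pendant 'ROWS' [OPENING] [FORCE]. ROWS is JSON, a list of rows, each an object of numbers: "x", "y", "z": the shift along the tool's x, y, z in mm; "spin": the turn about the tool's z in degrees. A call has exactly 5 rows; each row is the pose to reach, as a shift and turn from the pose commanded when the call began, along the tool's axes at that moment; what a row does not reach only later rows make up. A row lasts 1/10 s, in which the tool goes at most 50 mm and 8.59 degrees, less where a joint would pass 70% of its speed; a pose out of reach is approached as far as the arm can. A call with a gripper value outside its range is refused whole. OPENING is the opening in per cent of the stroke, from 0 (shut) to 100 (fully open), set as the call begins (- or left out, the last holds). The fingers move at their own pace and stop on an object; FORCE is the grip in N (left out, the last holds). Time passes only in rows, so rows that repeat a pose let the fingers close, or fill a call up. It gives the time, the measured TCP pose, the force, the opening and the grip force at its end, in the units of the state.
- r.sense(): the state, without advancing time (a new reading comes with each control period).
- r.camera(name): name is "scene" or "top" or "wrist"; returns a dict with "frame" (480x640x3 uint8, red, green, blue), "vertical_fov" (degrees; the focal length in pixels is half the picture's height over the tangent of half this angle, whatever the lens; pixels are square), "cx", "cy" (the principal point, pixels), "rvec" (rotation vector, rad) and "tvec" (3), from world to camera coordinates, as OpenCV has them. Camera axes: x right, y down, z forward; pixel columns grow to the right and rows downward; lengths in m; the calibration is good to about 2 mm. The wrist camera is an equidistant fisheye: a pixel r from the principal point sees the ray r / f radians off the axis. A picture is of the moment at which its call begins. There is no depth.
- r.job_done(): hands the job in; it is judged then, once.
The state is a dict: "time_s": time; "q": joint angles; "qd": joint speeds; "tau": joint torques, N m; "tool_pos": TCP position; "orientation": TCP orientation; "force": force on the tool from outside, world axes, zero at the start; "moment": the same for the moment, N m; "grip_width": finger opening in m; "grip_force": force on a finger pad.
Only numpy, scipy, OpenCV 4.12 (cv2) and the standard library are available. Lean on these libraries where they do the work, as an engineer would, in place of code of your own. Each camera call takes 0.05 s, during which the arm holds its last target. There are 200 camera calls.

## Working session

There is one attempt and no reset: what is moved stays moved. The work goes in short steps, Python scripts to look and compute and a shell command to move; the robot and the scene stay as the last step left them, time stands still between calls to the robot, and variables do not carry over. Pictures are saved under pics/ and viewed, at most 10 in all, crops included, and the job is handed in when it is done.

```bash
ls; mkdir -p pics; cat > h.py <<'E'
import numpy as np,cv2
from rig import r
def cast(c,u,v,z):
    f=240/np.tan(np.radians(c['vertical_fov'])/2)
    R=cv2.Rodrigues(np.array(c['rvec'],float))[0];t=np.array(c['tvec'],float).ravel()
    x,y=u-c['cx'],v-c['cy']
    if c.get('fish'):
        a=np.hypot(x,y)/f;k=np.sin(a)/max(np.hypot(x,y),1e-9);d=np.array([x*k,y*k,np.cos(a)])
    else: d=np.array([x/f,y/f,1])
    o=-R.T@t;d=R.T@d
    return o+d*(z-o[2])/d[2]
def cam(n):
    c=r.camera(n);c['fish']=n=='wrist';return c
def save(c,n): cv2.imwrite('pics/'+n,c['frame'][:,:,::-1])
E
python3 - <<'E'
from h import *
import pickle
d={}
for n in('top','scene'):
    c=cam(n);save(c,n+'0.png');d[n]=c
    print(n,c['vertical_fov'],c['cx'],c['cy'],c['rvec'],c['tvec'])
pickle.dump(d,open('d0.pkl','wb'))
print(r.sense(),r.tcp_to_tips)
E
```

```text
pics
top 43.46949292615956 317.1829807640443 242.8726189242108 [ 2.16455233 -2.19498617  0.0831391 ] [0.01908918 0.52733924 1.28794526]
scene 46.12287574268725 323.9390654520984 245.77715555647353 [ 2.1612849   1.00806243 -0.40966932] [-0.33039566 -0.21756786  1.40616384]
{'time_s': 0.1, 'q': array([ 9.47909224e-01,  1.58993891e-01,  1.59807879e+00,  6.42378320e-06,
        1.38622317e+00, -2.10118195e-01]), 'qd': array([ 1.65129108e-03, -2.23591759e-04, -1.28622443e-03,  3.17935256e-04,
       -3.28214998e-03,  7.23326631e-05]), 'tau': array([-2.96797598e-04, -3.86505067e+01, -3.22959280e+01,  7.02122762e-02,
        3.39610584e-02, -6.84254701e-05]), 'tool_pos': array([0.23034268, 0.52621711, 0.20522676]), 'orientation': array([-3.47414786e-04,  2.04922935e-01,  9.78777741e-01, -7.77520543e-04]), 'force': array([-0.24500543,  0.63131061,  0.80827695]), 'moment': array([ 0.00226552, -0.02660805, -0.00636556]), 'grip_force': 0.0, 'grip_width': 0.09172409056413829} 0.017
```

View pics/top0.png

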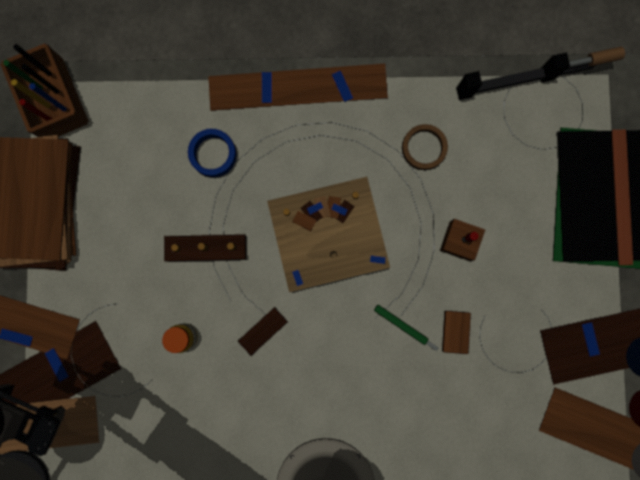

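View pics/scene0.png

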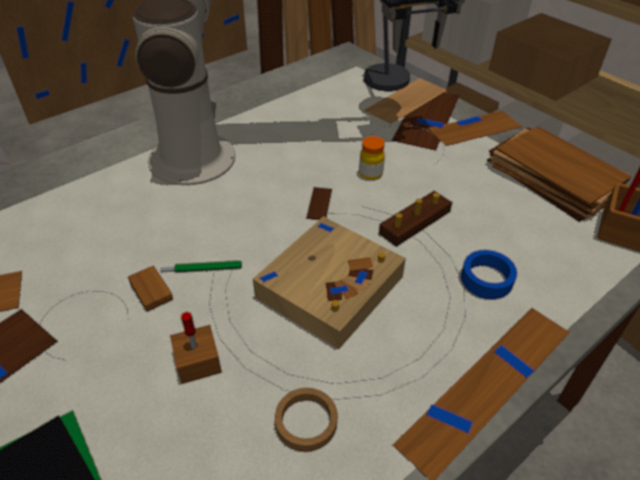

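The top view shows the board at about (328,234) with the hole at (333,254), the rod at (474,236), and rack pins at (174,247), (201,246) and (230,246). The scene view shows the hole at (312,258), the rod handle at (188,323), and rack pins at (399,220), (418,208) and (436,199).

```bash
python3 - <<'E'
from h import *
import pickle
d=pickle.load(open('d0.pkl','rb'))
def crop(n,u,v,w,h,s): return cv2.resize(d[n]['frame'][v:v+h,u:u+w],(w*s,h*s),interpolation=cv2.INTER_CUBIC)
A=np.vstack([np.hstack([crop('top',155,225,100,50,4),crop('scene',370,185,100,50,4)]),
 np.hstack([crop('top',430,205,66,66,6),crop('top',300,230,66,66,6)]).copy()[:, :792].repeat(1,0) if 0 else np.pad(np.hstack([crop('top',430,205,66,66,6),crop('scene',160,300,66,66,6)]),((0,0),(0,8),(0,0)))])
cv2.imwrite('pics/c1.png',np.clip(A[:,:,::-1]*1.6,0,255))
for n,boxes in dict(top=[(155,225,100,50),(265,175,125,115),(430,205,66,66)],scene=[(370,185,100,60),(250,215,160,130),(160,300,66,66)]).items():
    c=d[n]
    for k,(u,v,w,h) in enumerate(boxes):
        hsv=cv2.cvtColor(c['frame'][v:v+h,u:u+w],cv2.COLOR_RGB2HSV)
        if k<2: m=cv2.inRange(hsv,(15,140,90),(35,255,255))
        else: m=cv2.inRange(hsv,(0,190,60),(5,255,255))|cv2.inRange(hsv,(172,180,60),(180,255,255))
        N,_,st,ce=cv2.connectedComponentsWithStats(m)
        for i in range(1,N):
            if st[i,4]>5: print(n,k,st[i]+[u,v,0,0,0],ce[i]+[u,v])
c=d['top']
for nm,u,v,z in [('hole',333,254,.055),('rodtop',474,236,.05+.08),('p0',174,247,.055),('p1',201,246,.055),('p2',230,246,.055)]: print(nm,cast(c,u,v,z))
c=d['scene']
for nm,u,v,z in [('hole',312,258,.055),('rodtop',187,314,.13)]: print(nm,cast(c,u,v,z))
E
```

```text
top 0 [229 245   3   3   6] [229.83333333 245.83333333]
top 0 [173 247   3   2   6] [174.  247.5]
top 1 [284 210   4   3  11] [285.63636364 211.09090909]
top 2 [471 232   8   8  51] [474.07843137 235.49019608]
scene 0 [433 193   7   5  25] [435.64 194.88]
scene 0 [416 199   6   4  20] [418.95 200.6 ]
scene 0 [395 213   8   5  28] [398.64285714 215.14285714]
scene 1 [395 215   8   3  19] [398.63157895 215.84210526]
scene 1 [378 252   8   8  43] [381.53488372 254.72093023]
scene 1 [348 257  25  13 103] [360.94174757 262.53398058]
scene 1 [336 274  33  25 200] [352.23 285.17]
scene 1 [331 300   9   8  58] [334.93103448 302.98275862]
scene 1 [334 308   5   4   6] [336.33333333 310.        ]
scene 2 [182 313   9   9  66] [186.06060606 316.96969697]
scene 2 [184 321  11  13  92] [188.79347826 327.51086957]
hole [ 0.5007888  -0.02145352  0.055     ]
rodtop [ 0.52824836 -0.30108482  0.13      ]
p0 [0.52035796 0.31494487 0.055     ]
p1 [0.52167638 0.25774254 0.055     ]
p2 [0.52081174 0.19631042 0.055     ]
hole [ 0.50123822 -0.02226963  0.055     ]
rodtop [ 0.52751981 -0.2988937   0.13      ][ WARN:0@0.213] global loadsave.cpp:1063 imwrite_ Unsupported depth image for selected encoder is fallbacked to CV_8U.
```

View pics/c1.png

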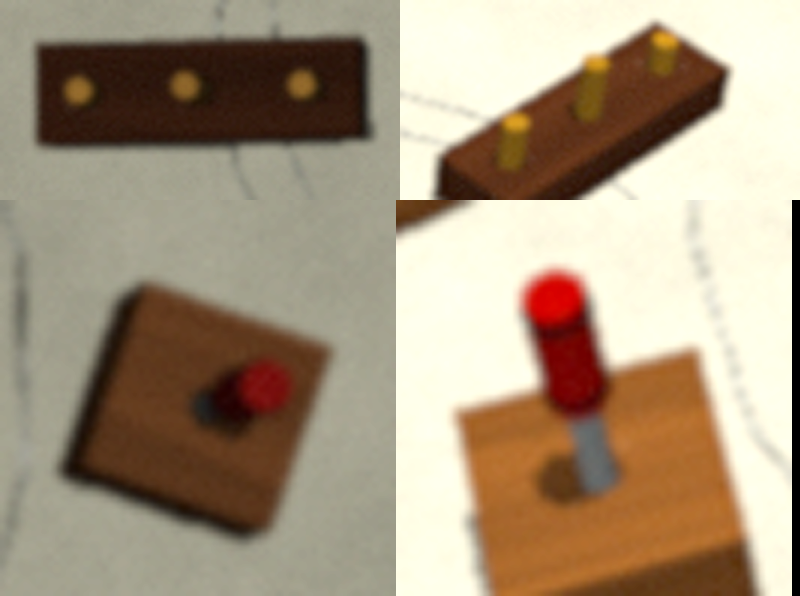

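The pins from the far side inward (+y to the board) are short, long, mid. The scene crop shows the rod handle top at (186.5,316.7) and the top crop shows it at (474.2,235.8). I'll move toward the rod and square the tool with the world axes on the way.

```bash
python3 -m pendant '[{"x":-27,"y":-29,"z":0,"spin":-4.8},{"x":-54,"y":-58,"z":0,"spin":-9.6},{"x":-81,"y":-87,"z":-10,"spin":-14.4},{"x":-108,"y":-116,"z":-20,"spin":-19.2},{"x":-135,"y":-145,"z":-30,"spin":-23.6}]' 100
python3 - <<'E'
from h import *
import pickle
d=pickle.load(open('d0.pkl','rb'))
for n,u,v in (('scene',186.5,316.7),('top',474.2,235.8)): print(cast(d[n],u,v,.13))
for n,u,v in (('scene',435.8,194.9),('top',230,245.9)): print(cast(d[n],u,v,.048 if n=='scene' else .056))
s=r.sense();print(s['tool_pos'],s['orientation'])
E
```

```text
time_s: 0.6
tool_pos: [0.296, 0.3381, 0.2359]
orientation: [-0.0, -0.001, 1.0, -0.0]
force: [0.5, 0.4, 0.2]
grip_width: 0.0923
grip_force: 0.0
[ 0.53173596 -0.30226706  0.13      ]
[ 0.52864264 -0.30149664  0.13      ]
[0.51979935 0.31425792 0.048     ]
[0.52094793 0.19616241 0.056     ]
[0.29604775 0.33808078 0.23590805] [-3.31492138e-04 -1.46326349e-03  9.99998835e-01 -2.80918143e-04]
```

```bash
python3 -m pendant '[{"x":-18,"y":-39,"z":0},{"x":-36,"y":-78,"z":-5},{"x":-54,"y":-117,"z":-10},{"x":-72,"y":-156,"z":-15},{"x":-90,"y":-195,"z":-20}]'
python3 -m pendant '[{"x":-18,"y":-40,"z":0},{"x":-36,"y":-80,"z":0},{"x":-54,"y":-120,"z":0},{"x":-72,"y":-150,"z":0},{"x":-74,"y":-163,"z":0}]'
python3 - <<'E'
from h import *
c=cam('wrist');save(c,'w1.png');print(r.sense()['tool_pos'],c['vertical_fov'],c['cx'],c['cy'],c['rvec'],c['tvec'])
import pickle;pickle.dump(c,open('w1.pkl','wb'))
E
```

```text
[0.29868397 0.33453946 0.23773872] 65.70646984690485 322.89458582901176 237.90719729146898 [-2.06117511 -2.06895474 -0.30165583] [-0.33742219 -0.32512062  0.33634929]validation failed for argument at $[0]...
validation failed for argument at $[0]...
```

View pics/w1.png

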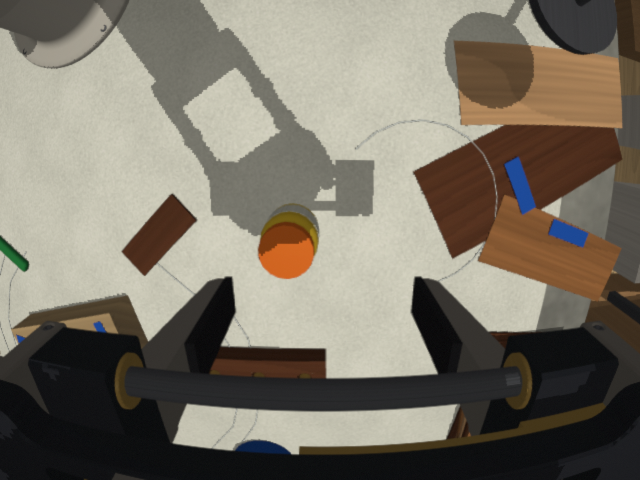

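The wrist view faces back toward the base. The glue jar is at (287,250) and the rack is partly hidden at (270,365). The two moves were refused, probably because each row needs a spin value.

```bash
python3 -m pendant '[{"x":-20,"y":-39,"z":0,"spin":0},{"x":-40,"y":-78,"z":-5,"spin":0},{"x":-60,"y":-117,"z":-10,"spin":0},{"x":-80,"y":-156,"z":-15,"spin":0},{"x":-105,"y":-195,"z":-20,"spin":0}]'
python3 -m pendant '[{"x":-25,"y":-40,"z":0,"spin":0},{"x":-50,"y":-80,"z":0,"spin":0},{"x":-75,"y":-120,"z":0,"spin":0},{"x":-100,"y":-150,"z":0,"spin":0},{"x":-125,"y":-163,"z":0,"spin":0}]'
python3 - <<'E'
from h import *
c=cam('wrist');save(c,'w2.png');print(r.sense()['tool_pos'])
import pickle;pickle.dump(c,open('w2.pkl','wb'))
E
```

```text
time_s: 1.15
tool_pos: [0.4011, 0.1431, 0.2561]
orientation: [-0.0, 0.0, 1.0, 0.0]
force: [0.3, 0.4, -0.1]
grip_width: 0.0918
grip_force: 0.0
time_s: 1.65
tool_pos: [0.5265, -0.0213, 0.2555]
orientation: [-0.0, 0.002, 1.0, -0.0]
force: [0.5, 0.8, -0.3]
grip_width: 0.092
grip_force: 0.0
[ 0.52898804 -0.02235328  0.25496447]
```

View pics/w2.png

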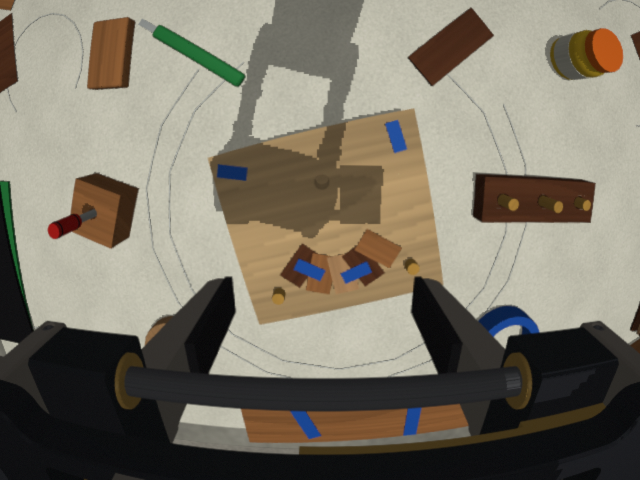

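The wrist view shows the hole at (322,182), the fitted pin tops at (278,294) and (412,265), the rod handle top at about (55,231), and rack pin tops at (513,204), (558,207) and (587,204). I'll cast these.

```bash
python3 - <<'E'
from h import *
import pickle
c=pickle.load(open('w2.pkl','rb'));F=c['frame']
g=cv2.cvtColor(F,cv2.COLOR_RGB2GRAY)
w=g[168:198,308:338];print(w.min(),np.median(w))
m=(w<0.75*np.median(w)).astype(np.uint8)
N,_,st,ce=cv2.connectedComponentsWithStats(m)
for i in range(1,N):
    if st[i,4]>15: print('hole',st[i],ce[i]+[308,168],cast(c,*(ce[i]+[308,168]),.055))
hsv=cv2.cvtColor(F,cv2.COLOR_RGB2HSV)
for nm,x0,x1,y0,y1,z in (('rod',40,100,205,245,.13),):
    m=cv2.inRange(hsv[y0:y1,x0:x1],(0,150,110),(5,255,255))|cv2.inRange(hsv[y0:y1,x0:x1],(172,150,110),(180,255,255))
    M=cv2.moments(m,True);print(nm,M['m00'],M['m10']/M['m00']+x0,M['m01']/M['m00']+y0)
for nm,u,v,z in (('rod',54,231,.13),('short',587,204,.048),('long',558,207,.064),('mid',513,204,.056),('fit-',278.5,295,.071),('fit+',411.5,265.5,.071),('holemid',322,182,.055)): print(nm,cast(c,u,v,z))
A=[cv2.resize(F[y:y+60,x:x+80],(400,300),interpolation=cv2.INTER_CUBIC) for x,y in((40,195),(490,175),(540,175),(282,152))]
cv2.imwrite('pics/c2.png',np.clip(1.3*np.vstack([np.hstack(A[:2]),np.hstack(A[2:])]),0,255).astype(np.uint8)[:,:,::-1])
E
```

```text
61 81.0
rod 128.0 53.171875 230.7734375
rod [ 0.52698155 -0.30006242  0.13      ]
short [0.51585243 0.31630095 0.048     ]
long [0.51813854 0.25543098 0.064     ]
mid [0.51802963 0.195143   0.056     ]
fit- [ 0.61752412 -0.06932828  0.071     ]
fit+ [0.5840732  0.07350362 0.071     ]
holemid [ 0.49783715 -0.02166279  0.055     ]
```

View pics/c2.png

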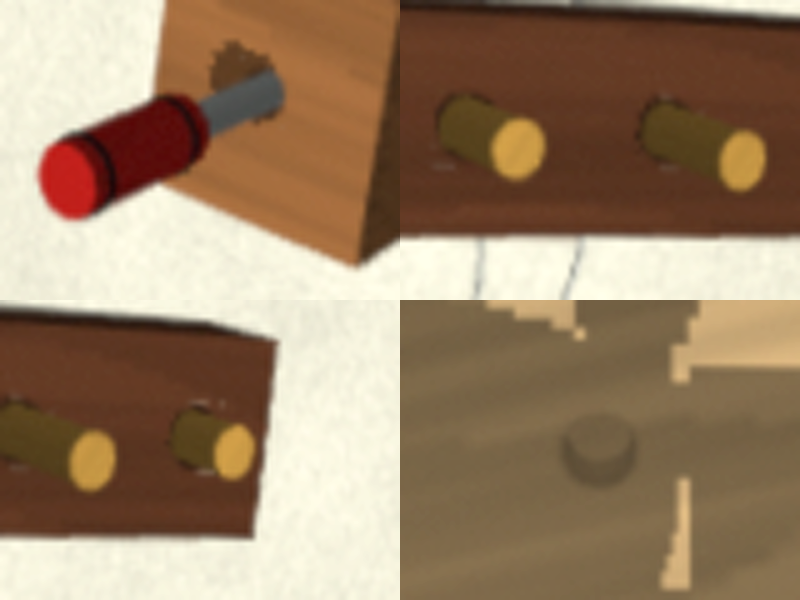

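Rod at about (0.528,−0.3005) and hole at about (0.4995,−0.022). Moving over the rod.

```bash
python3 -m pendant '[{"x":0,"y":-40,"z":0,"spin":0},{"x":0,"y":-85,"z":0,"spin":0},{"x":0,"y":-130,"z":0,"spin":0},{"x":0,"y":-175,"z":0,"spin":0},{"x":0,"y":-215,"z":0,"spin":0}]' >/dev/null
python3 -m pendant '[{"x":0,"y":-35,"z":10,"spin":0},{"x":0,"y":-55,"z":30,"spin":0},{"x":0,"y":-63,"z":50,"spin":0},{"x":0,"y":-63,"z":70,"spin":0},{"x":0,"y":-63,"z":70,"spin":0}]'
python3 - <<'E'
from h import *
c=cam('wrist');print(r.sense()['tool_pos'],r.sense()['q'])
import pickle;pickle.dump(c,open('w3.pkl','wb'))
cv2.imwrite('pics/w3.png',c['frame'][100:420,120:520,::-1].repeat(1,0))
hsv=cv2.cvtColor(c['frame'],cv2.COLOR_RGB2HSV)
m=cv2.inRange(hsv,(0,150,60),(5,255,255))|cv2.inRange(hsv,(172,150,60),(180,255,255))
N,_,st,ce=cv2.connectedComponentsWithStats(m)
for i in range(1,N):
    if st[i,4]>50: print(st[i],ce[i],cast(c,*ce[i],.13))
E
```

```text
time_s: 2.7
tool_pos: [0.5236, -0.295, 0.1821]
orientation: [-0.003, 0.001, 1.0, 0.002]
force: [-0.1, 1.2, -0.2]
grip_width: 0.0914
grip_force: 0.0
[ 0.52458445 -0.29547599  0.18431469] [-7.13483845e-01  2.47134563e-01  1.53810539e+00  6.29902377e-05
  1.36052262e+00 -2.28329202e+00]
[301 235  24  16 221] [312.60180995 241.41628959] [ 0.51272196 -0.30076717  0.13      ]
[299 248  26  25 504] [311.38888889 259.91468254] [ 0.52552206 -0.30168888  0.13      ]
```

View pics/w3.png

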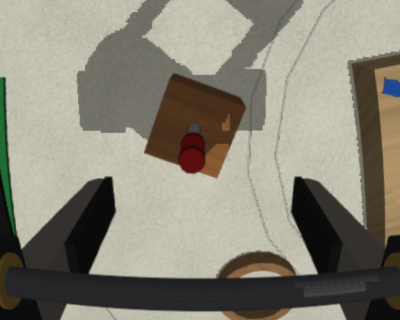

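The handle top is at (311,260), which casts to (0.5255,−0.3017). Descend, then close gently.

```bash
python3 -m pendant '[{"x":-1,"y":-4,"z":5,"spin":0},{"x":-1,"y":-5,"z":25,"spin":0},{"x":-1,"y":-5,"z":45,"spin":0},{"x":-1,"y":-5,"z":65,"spin":0},{"x":-1,"y":-5,"z":77,"spin":0}]' 60 
python3 -m pendant '[{"x":0,"y":0,"z":0,"spin":0},{"x":0,"y":0,"z":0,"spin":0},{"x":0,"y":0,"z":0,"spin":0},{"x":0,"y":0,"z":0,"spin":0},{"x":0,"y":0,"z":0,"spin":0}]' 30
```

```text
time_s: 3.25
tool_pos: [0.5267, -0.3014, 0.1086]
orientation: [0.0, 0.0, 1.0, -0.0]
force: [-0.3, 0.6, 0.5]
grip_width: 0.0556
grip_force: 0.0
time_s: 3.75
tool_pos: [0.527, -0.3018, 0.11]
orientation: [0.001, 0.0, 1.0, -0.0]
force: [0.0, -0.7, -0.1]
grip_width: 0.0272
grip_force: 0.0
```

```bash
python3 -m pendant '[{"x":0,"y":0,"z":2,"spin":0},{"x":0,"y":0,"z":2,"spin":0},{"x":0,"y":0,"z":2,"spin":0},{"x":0,"y":0,"z":2,"spin":0},{"x":0,"y":0,"z":2,"spin":0}]' 0 30
python3 - <<'E'
from h import *
c=cam('wrist');s=r.sense();print(s['tool_pos'],s['force'],s['grip_width'],s['grip_force'])
cv2.imwrite('pics/w4.png',c['frame'][180:380,200:440,::-1])
import pickle;pickle.dump((c,s),open('w4.pkl','wb'))
E
```

```text
time_s: 4.25
tool_pos: [0.5266, -0.3015, 0.1071]
orientation: [-0.0, 0.0, 1.0, -0.0]
force: [0.2, -0.1, -0.5]
grip_width: 0.0167
grip_force: 30.0
[ 0.52656444 -0.30155383  0.10706072] [-0.25398181 -0.39376117 -0.23627155] 0.016755945718890403 30.000346899032593
```

```bash
python3 -m pendant '[{"x":0,"y":0,"z":-10,"spin":0},{"x":0,"y":0,"z":-25,"spin":0},{"x":0,"y":0,"z":-40,"spin":0},{"x":0,"y":0,"z":-60,"spin":0},{"x":0,"y":0,"z":-75,"spin":0}]'
python3 -m pendant '[{"x":3,"y":30,"z":0,"spin":0},{"x":8,"y":70,"z":0,"spin":0},{"x":13,"y":110,"z":0,"spin":0},{"x":18,"y":150,"z":0,"spin":0},{"x":23,"y":190,"z":0,"spin":0}]'
python3 -m pendant '[{"x":2,"y":35,"z":0,"spin":0},{"x":4,"y":65,"z":0,"spin":0},{"x":4,"y":85,"z":0,"spin":0},{"x":4,"y":90,"z":0,"spin":0},{"x":4,"y":90,"z":0,"spin":0}]'
python3 -m pendant '[{"x":0,"y":0,"z":0,"spin":0},{"x":0,"y":0,"z":0,"spin":0},{"x":0,"y":0,"z":0,"spin":0},{"x":0,"y":0,"z":0,"spin":0},{"x":0,"y":0,"z":0,"spin":0}]' >/dev/null
python3 - <<'E'
from h import *
import pickle
s=r.sense();print(s['tool_pos'],s['force'])
W=cam('wrist');T=cam('top');S=cam('scene');pickle.dump((W,T,S,s),open('w5.pkl','wb'))
def z(c,x,y,w=80,h=60): return cv2.resize(c['frame'][y:y+h,x:x+w],(400,300),interpolation=cv2.INTER_CUBIC)
A=[z(W,242,180,160,120),z(W,282,230),z(S,270,200),z(T,295,210)]
cv2.imwrite('pics/c5.png',np.clip(1.3*np.vstack([np.hstack(A[:2]),np.hstack(A[2:])]),0,255).astype(np.uint8)[:,:,::-1])
E
```

```text
time_s: 4.8
tool_pos: [0.5273, -0.302, 0.1851]
orientation: [0.001, 0.0, 1.0, -0.001]
force: [0.3, 0.2, -0.6]
grip_width: 0.0171
grip_force: 30.0
time_s: 5.3
tool_pos: [0.5037, -0.1102, 0.1834]
orientation: [0.001, 0.001, 1.0, -0.0]
force: [1.4, 0.0, -1.0]
grip_width: 0.0166
grip_force: 30.0
time_s: 5.8
tool_pos: [0.5002, -0.0214, 0.1829]
orientation: [0.001, -0.0, 1.0, -0.0]
force: [-0.3, -0.2, -0.6]
grip_width: 0.0169
grip_force: 30.0
[ 0.49981281 -0.0218365   0.18202711] [-0.24750756  0.10007164 -0.85719958]
```

View pics/c5.png

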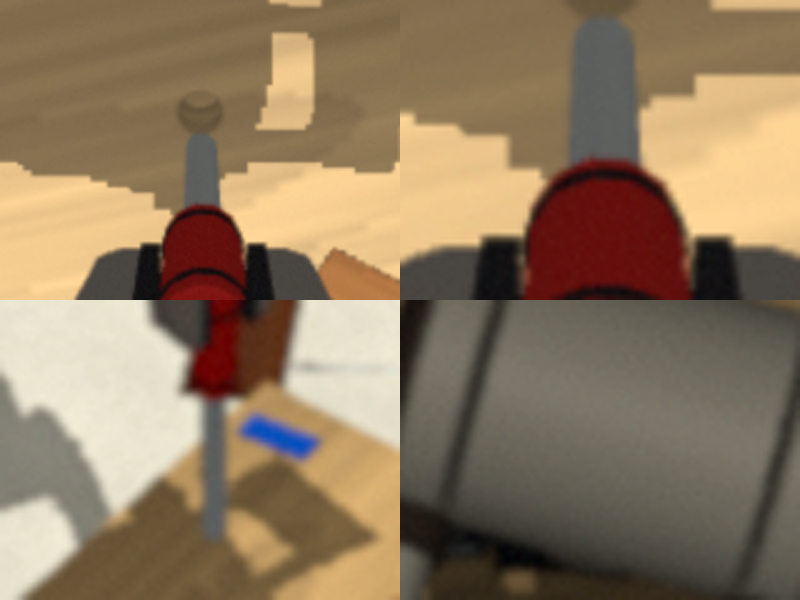

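The wrist crop shows the tip edge at (322.8,233.2) and the hole centre at (322,224.8). The scene crop shows the tip bottom at (312.6,248).

```bash
python3 - <<'E'
from h import *
import pickle
W,T,S,s=pickle.load(open('w5.pkl','rb'))
print('tip edge(-x)',cast(W,322.8,233.2,.085),'hole',cast(W,322,224.8,.055),'scene tip low',cast(S,312.6,248,.085))
R=cv2.Rodrigues(np.array(S['rvec'],float))[0];print('scene cam',-R.T@np.array(S['tvec']).ravel())
R=cv2.Rodrigues(np.array(W['rvec'],float))[0];print('wrist cam',-R.T@np.array(W['tvec']).ravel())
g=cv2.cvtColor(W['frame'],cv2.COLOR_RGB2GRAY)[212:236,308:338];np.set_printoptions(linewidth=200);print(g)
E
```

```text
tip edge(-x) [ 0.49650976 -0.02126035  0.085     ] hole [ 0.49764953 -0.02196641  0.055     ] scene tip low [ 0.50429727 -0.02315024  0.085     ]
scene cam [ 1.09014459 -0.50130956  0.83310702]
wrist cam [ 0.41755456 -0.02097216  0.36112568]
[[86 87 87 88 87 88 88 89 90 90 90 90 90 90 91 91 91 92 92 92 92 93 92 92 93 93 93 93 93 93]
 [89 88 90 89 90 89 89 90 90 91 91 91 91 91 92 91 92 93 93 91 94 93 93 94 93 92 93 93 93 94]
 [90 90 90 90 91 91 91 91 91 91 93 92 93 93 92 93 94 93 93 93 94 94 93 94 94 93 92 94 93 93]
 [91 91 92 92 91 91 92 92 92 92 93 93 93 91 91 91 92 93 94 93 94 93 93 94 94 93 93 94 94 93]
 [92 92 93 93 93 93 92 93 92 91 87 86 85 84 85 85 86 89 91 92 93 93 93 93 94 93 93 92 92 91]
 [93 92 94 94 93 93 92 91 88 84 83 81 81 81 82 81 82 83 87 89 91 93 92 92 92 91 91 90 89 89]
 [93 92 93 92 92 92 89 85 82 81 81 81 82 81 81 82 82 83 83 84 86 88 91 90 90 89 88 87 87 85]
 [92 92 91 91 89 87 83 78 79 81 82 82 82 82 83 82 83 83 83 82 80 81 86 87 87 86 85 85 84 84]
 [89 89 88 88 86 81 75 71 75 80 82 83 83 84 84 84 84 83 83 79 74 75 82 85 85 84 84 84 84 84]
 [88 87 88 86 83 76 6
[... 674 characters left out ...]
70 71 71 71 69 66 66 68 76 81 83 85 85 85 85 85]
 [86 87 87 86 85 80 74 68 68 67 68 67 68 69 69 69 68 67 67 66 67 73 79 83 84 85 85 85 86 85]
 [87 87 86 85 85 83 79 74 69 69 68 67 69 68 67 68 68 68 67 68 71 78 82 85 86 86 86 85 86 86]
 [87 87 86 86 85 85 83 79 74 70 69 69 69 69 68 68 68 68 69 71 77 82 86 86 87 86 86 87 86 86]
 [86 86 86 85 86 85 85 83 79 74 71 70 69 68 69 69 69 70 74 78 83 85 86 87 87 88 87 87 88 88]
 [86 86 86 86 87 86 86 85 84 81 77 73 71 70 72 71 72 76 83 85 85 87 87 88 88 88 88 88 88 88]
 [86 87 87 86 86 86 87 87 86 84 78 73 71 72 73 73 73 76 82 87 87 87 89 88 87 89 89 89 90 89]
 [87 86 87 87 87 86 87 87 86 82 75 72 72 72 72 73 74 73 77 82 88 88 88 89 88 89 88 88 89 89]]
```

```bash
python3 - <<'E'
from h import *
import pickle
d=pickle.load(open('d0.pkl','rb'))
for n,u,v in(('top',333,254),('scene',312,258)):
    g=cv2.cvtColor(d[n]['frame'],cv2.COLOR_RGB2GRAY)[v-8:v+9,u-10:u+11].astype(float)
    print(g.astype(int))
    w=np.clip(.88*np.median(g)-g,0,None);w[:3]=0;w[-3:]=0;w[:,:3]=0;w[:,-3:]=0
    Y,X=np.mgrid[v-8:v+9,u-10:u+11];p=(w*X).sum()/w.sum(),(w*Y).sum()/w.sum();print(n,p,cast(d[n],*p,.055))
E
```

```text
[[68 70 70 71 72 73 72 72 72 73 74 73 74 73 73 71 71 71 71 70 70]
 [70 72 72 71 74 72 73 73 72 71 71 70 73 71 69 68 70 69 70 69 69]
 [73 72 73 72 72 71 71 68 69 69 70 70 68 68 69 68 66 69 67 68 68]
 [71 71 70 69 70 71 68 68 67 66 65 66 67 68 68 67 69 66 67 68 67]
 [68 67 68 67 66 68 68 65 61 58 54 57 60 62 65 67 66 66 68 67 66]
 [67 68 67 67 67 67 64 56 49 42 38 40 48 54 62 65 66 66 67 68 67]
 [66 66 66 66 66 64 59 47 37 35 33 37 40 49 58 65 66 66 65 67 67]
 [65 65 63 66 63 62 53 41 35 36 42 46 46 47 57 63 64 66 65 64 66]
 [64 64 64 65 64 62 53 41 40 46 52 54 54 50 55 64 65 66 66 67 67]
 [65 63 63 63 65 63 52 43 45 54 59 61 57 53 56 63 66 66 67 68 67]
 [64 62 64 63 65 63 57 51 52 57 62 64 62 60 63 65 67 70 71 70 70]
 [66 65 66 66 67 67 66 62 60 62 63 67 67 66 68 69 70 70 71 71 69]
 [69 69 68 70 70 72 70 69 67 66 68 69 69 70 72 70 70 69 70 68 67]
 [71 72 71 72 73 73 72 72 72 69 70 70 69 67 68 68 67 67 65 65 65]
 [73 73 74 72 72 72 69 71 70 69 67 69 68 66 67 65 65 64 66 65 66]
 [73 70 70 71 70 68 69 68 67 66 65 65 64 64 64 64 64 65 66 65 65]
 [70 66 68 65 66 65 66 65 64 64 64 64 63 66 
[... 1050 characters left out ...]
95  85  82  84  89  99 110 115 118 122 122
  122 121 120]
 [120 117 113 111 113 112 111 109 104 103 104 106 112 117 119 121 123 123
  121 120 117]
 [117 114 113 112 114 114 115 114 113 113 115 116 119 119 121 122 123 121
  120 118 118]
 [114 113 112 113 113 115 113 115 115 116 117 119 120 122 123 124 121 120
  119 118 117]
 [112 114 113 115 114 115 115 116 118 118 119 121 122 123 124 123 121 119
  118 117 117]
 [113 114 116 115 115 115 117 116 118 120 120 123 124 124 122 120 118 118
  118 116 117]
 [115 115 116 115 115 116 117 118 119 121 123 124 125 122 120 118 119 118
  117 116 117]]
scene (np.float64(311.5918047469772), np.float64(257.73152709359607)) [ 0.50017703 -0.02241679  0.055     ]
```

```bash
python3 -m pendant '[{"x":2,"y":-1,"z":0,"spin":0},{"x":2,"y":-1,"z":8,"spin":0},{"x":2,"y":-1,"z":16,"spin":0},{"x":2,"y":-1,"z":20,"spin":0},{"x":2,"y":-1,"z":23,"spin":0}]'
python3 - <<'E'
from h import *
import pickle
W=cam('wrist');S=cam('scene');s=r.sense();print(s['tool_pos'],s['force']);pickle.dump((W,S,s),open('w6.pkl','wb'))
def z(c,x,y,w=80,h=60): return cv2.resize(c['frame'][y:y+h,x:x+w],(800,600),interpolation=cv2.INTER_CUBIC)
A=np.hstack([z(W,302,210,40,60)[:, :400].repeat(1,0) if 0 else cv2.resize(W['frame'][210:250,302:342],(400,400),interpolation=cv2.INTER_CUBIC),cv2.resize(S['frame'][235:275,292:332],(400,400),interpolation=cv2.INTER_CUBIC)])
cv2.imwrite('pics/c6.png',np.clip(1.6*A,0,255).astype(np.uint8)[:,:,::-1])
E
```

```text
time_s: 6.95
tool_pos: [0.4974, -0.0223, 0.1581]
orientation: [-0.001, 0.0, 1.0, 0.0]
force: [0.4, 0.1, -1.7]
grip_width: 0.017
grip_force: 30.0
[ 0.4974601  -0.02236367  0.15842014] [ 0.25096079  0.73156517 -1.30719374]
```

View pics/c6.png

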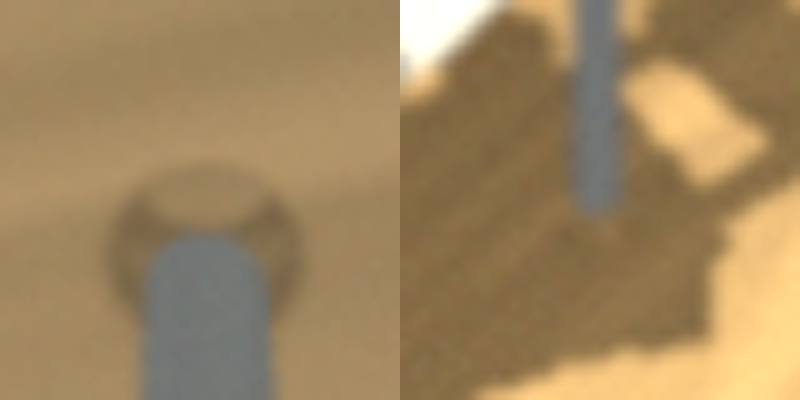

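The tip sits over the hole to within about 1 mm: hole centre at (204,252) in the crop, tip projecting to about (207,269). I'll descend slowly and watch the force.

```bash
python3 -m pendant '[{"x":0.7,"y":0,"z":2,"spin":0},{"x":0.7,"y":0,"z":4,"spin":0},{"x":0.7,"y":0,"z":6,"spin":0},{"x":0.7,"y":0,"z":8,"spin":0},{"x":0.7,"y":0,"z":10,"spin":0}]'
```

```text
time_s: 7.55
tool_pos: [0.4972, -0.0225, 0.149]
orientation: [0.0, 0.0, 1.0, -0.0]
force: [0.9, -0.5, -0.6]
grip_width: 0.0173
grip_force: 30.0
```

```bash
python3 -m pendant '[{"x":0,"y":0,"z":2,"spin":0},{"x":0,"y":0,"z":4,"spin":0},{"x":0,"y":0,"z":6,"spin":0},{"x":0,"y":0,"z":8,"spin":0},{"x":0,"y":0,"z":10,"spin":0}]'
```

```text
time_s: 8.05
tool_pos: [0.4971, -0.0225, 0.1389]
orientation: [-0.0, 0.0, 1.0, 0.0]
force: [-0.0, 0.2, -0.1]
grip_width: 0.0168
grip_force: 30.0
```

```bash
python3 -m pendant '[{"x":0,"y":0,"z":0.5,"spin":0},{"x":0,"y":0,"z":1,"spin":0},{"x":0,"y":0,"z":1.5,"spin":0},{"x":0,"y":0,"z":2,"spin":0},{"x":0,"y":0,"z":2.5,"spin":0}]'
```

```text
time_s: 8.55
tool_pos: [0.4972, -0.0225, 0.1366]
orientation: [0.0, 0.0, 1.0, -0.0]
force: [-0.3, 0.5, -1.3]
grip_width: 0.0167
grip_force: 30.0
```

```bash
python3 -m pendant '[{"x":0,"y":0,"z":0.5,"spin":0},{"x":0,"y":0,"z":1,"spin":0},{"x":0,"y":0,"z":1.5,"spin":0},{"x":0,"y":0,"z":2,"spin":0},{"x":0,"y":0,"z":2.5,"spin":0}]'
```

```text
time_s: 9.05
tool_pos: [0.4971, -0.0225, 0.134]
orientation: [-0.0, 0.0, 1.0, -0.0]
force: [1.1, 0.4, -1.8]
grip_width: 0.0168
grip_force: 30.0
```

```bash
python3 -m pendant '[{"x":0,"y":0,"z":0.4,"spin":0},{"x":0,"y":0,"z":0.8,"spin":0},{"x":0,"y":0,"z":1.2,"spin":0},{"x":0,"y":0,"z":1.6,"spin":0},{"x":0,"y":0,"z":2,"spin":0}]'
```

```text
time_s: 9.55
tool_pos: [0.4972, -0.0225, 0.1321]
orientation: [0.0, 0.0, 1.0, -0.0]
force: [-0.3, -0.7, -0.4]
grip_width: 0.0169
grip_force: 30.0
```

```bash
python3 -m pendant '[{"x":0,"y":0,"z":0.5,"spin":0},{"x":0,"y":0,"z":1,"spin":0},{"x":0,"y":0,"z":1.5,"spin":0},{"x":0,"y":0,"z":2,"spin":0},{"x":0,"y":0,"z":2.5,"spin":0}]'
```

```text
time_s: 10.05
tool_pos: [0.4971, -0.0225, 0.1296]
orientation: [-0.0, 0.0, 1.0, -0.0]
force: [0.7, -0.1, -0.6]
grip_width: 0.017
grip_force: 30.0
```

```bash
python3 -m pendant '[{"x":0,"y":0,"z":0.5,"spin":0},{"x":0,"y":0,"z":1,"spin":0},{"x":0,"y":0,"z":1.5,"spin":0},{"x":0,"y":0,"z":2,"spin":0},{"x":0,"y":0,"z":2.5,"spin":0}]'
```

```text
time_s: 10.55
tool_pos: [0.4972, -0.0225, 0.1271]
orientation: [-0.0, 0.0, 1.0, 0.0]
force: [0.1, -0.2, -0.2]
grip_width: 0.0169
grip_force: 30.0
```

```bash
python3 -m pendant '[{"x":0,"y":0,"z":0.5,"spin":0},{"x":0,"y":0,"z":1,"spin":0},{"x":0,"y":0,"z":1.5,"spin":0},{"x":0,"y":0,"z":2,"spin":0},{"x":0,"y":0,"z":2.5,"spin":0}]'
```

```text
time_s: 11.05
tool_pos: [0.4972, -0.0225, 0.1246]
orientation: [0.0, 0.0, 1.0, -0.0]
force: [-0.2, -0.3, -0.7]
grip_width: 0.0168
grip_force: 30.0
```

```bash
python3 -m pendant '[{"x":0,"y":0,"z":0.5,"spin":0},{"x":0,"y":0,"z":1,"spin":0},{"x":0,"y":0,"z":1.5,"spin":0},{"x":0,"y":0,"z":2,"spin":0},{"x":0,"y":0,"z":2.5,"spin":0}]'
```

```text
time_s: 11.55
tool_pos: [0.4971, -0.0225, 0.1221]
orientation: [-0.0, 0.0, 1.0, -0.0]
force: [-0.7, 0.2, -0.3]
grip_width: 0.0169
grip_force: 30.0
```

```bash
python3 -m pendant '[{"x":0,"y":0,"z":0.4,"spin":0},{"x":0,"y":0,"z":0.8,"spin":0},{"x":0,"y":0,"z":1.2,"spin":0},{"x":0,"y":0,"z":1.6,"spin":0},{"x":0,"y":0,"z":2,"spin":0}]'
```

```text
time_s: 12.05
tool_pos: [0.4971, -0.0225, 0.1201]
orientation: [0.0, 0.0, 1.0, 0.0]
force: [0.4, 0.2, -0.5]
grip_width: 0.0169
grip_force: 30.0
```

```bash
python3 -m pendant '[{"x":0,"y":0,"z":0.5,"spin":0},{"x":0,"y":0,"z":1,"spin":0},{"x":0,"y":0,"z":1.5,"spin":0},{"x":0,"y":0,"z":2,"spin":0},{"x":0,"y":0,"z":2.5,"spin":0}]'
```

```text
time_s: 12.55
tool_pos: [0.4972, -0.0225, 0.1176]
orientation: [0.0, 0.0, 1.0, -0.0]
force: [0.5, 0.5, -1.0]
grip_width: 0.0169
grip_force: 30.0
```

```bash
python3 -m pendant '[{"x":0,"y":0,"z":0.4,"spin":0},{"x":0,"y":0,"z":0.8,"spin":0},{"x":0,"y":0,"z":1.2,"spin":0},{"x":0,"y":0,"z":1.6,"spin":0},{"x":0,"y":0,"z":2,"spin":0}]'
```

```text
time_s: 13.05
tool_pos: [0.4971, -0.0225, 0.1156]
orientation: [-0.0, 0.0, 1.0, 0.0]
force: [-0.7, 0.5, -0.2]
grip_width: 0.017
grip_force: 30.0
```

```bash
python3 -m pendant '[{"x":0,"y":0,"z":0.4,"spin":0},{"x":0,"y":0,"z":0.8,"spin":0},{"x":0,"y":0,"z":1.2,"spin":0},{"x":0,"y":0,"z":1.6,"spin":0},{"x":0,"y":0,"z":2,"spin":0}]'
```

```text
time_s: 13.55
tool_pos: [0.4972, -0.0225, 0.1136]
orientation: [0.0, 0.0, 1.0, 0.0]
force: [-1.0, 0.1, -1.1]
grip_width: 0.017
grip_force: 30.0
```

```bash
python3 -m pendant '[{"x":0,"y":0,"z":0.4,"spin":0},{"x":0,"y":0,"z":0.8,"spin":0},{"x":0,"y":0,"z":1.2,"spin":0},{"x":0,"y":0,"z":1.6,"spin":0},{"x":0,"y":0,"z":2,"spin":0}]'
```

```text
time_s: 14.05
tool_pos: [0.4985, -0.0228, 0.1132]
orientation: [0.001, 0.0, 1.0, -0.0]
force: [-0.5, 0.1, 9.8]
grip_width: 0.0171
grip_force: 30.0
```

The floor is felt at TCP z ≈ 0.1133, so the depth is about 39 mm. That calls for the long pin (15 mm proud). Hold briefly, then lift.

```bash
python3 -m pendant '[{"x":0,"y":0,"z":0,"spin":0},{"x":0,"y":0,"z":0,"spin":0},{"x":0,"y":0,"z":0,"spin":0},{"x":0,"y":0,"z":0,"spin":0},{"x":0,"y":0,"z":0,"spin":0}]'
python3 - <<'E'
from h import *
s=r.sense();print(s['tool_pos'],s['force'],s['orientation'])
E
python3 -m pendant '[{"x":0,"y":0,"z":-10,"spin":0},{"x":0,"y":0,"z":-25,"spin":0},{"x":0,"y":0,"z":-40,"spin":0},{"x":0,"y":0,"z":-55,"spin":0},{"x":0,"y":0,"z":-73,"spin":0}]'
```

```text
time_s: 14.55
tool_pos: [0.4985, -0.0228, 0.1132]
orientation: [0.002, 0.0, 1.0, -0.0]
force: [0.1, 0.6, 6.8]
grip_width: 0.0171
grip_force: 30.0
[ 0.49847599 -0.02277255  0.11318232] [0.13576108 0.61103622 6.79005886] [ 1.50054119e-03  4.53824404e-04  9.99998711e-01 -3.48355113e-04]
time_s: 15.05
tool_pos: [0.4965, -0.0223, 0.1848]
orientation: [-0.001, 0.0, 1.0, 0.0]
force: [0.1, 0.4, -0.8]
grip_width: 0.0173
grip_force: 30.0
```

```bash
python3 -m pendant '[{"x":-5,"y":-30,"z":0,"spin":0},{"x":-10,"y":-70,"z":0,"spin":0},{"x":-15,"y":-110,"z":0,"spin":0},{"x":-20,"y":-150,"z":0,"spin":0},{"x":-25,"y":-190,"z":0,"spin":0}]' >/dev/null
python3 -m pendant '[{"x":-3,"y":-35,"z":0,"spin":0},{"x":-5,"y":-65,"z":0,"spin":0},{"x":-5,"y":-85,"z":0,"spin":0},{"x":-5,"y":-89,"z":0,"spin":0},{"x":-5,"y":-89,"z":0,"spin":0}]' >/dev/null
python3 -m pendant '[{"x":0,"y":0,"z":0,"spin":0},{"x":0,"y":0,"z":0,"spin":0},{"x":0,"y":0,"z":0,"spin":0},{"x":0,"y":0,"z":0,"spin":0},{"x":0,"y":0,"z":0,"spin":0}]'
python3 - <<'E'
from h import *
s=r.sense();print(s['tool_pos'],s['orientation'])
E
```

```text
time_s: 16.55
tool_pos: [0.527, -0.3012, 0.1847]
orientation: [0.0, 0.0, 1.0, -0.0]
force: [0.2, 0.3, -0.7]
grip_width: 0.0171
grip_force: 30.0
[ 0.52698406 -0.30119049  0.18469284] [ 2.80366492e-05  2.16489254e-04  9.99999976e-01 -2.32415542e-05]
```

```bash
python3 -m pendant '[{"x":0.2,"y":-0.4,"z":10,"spin":0},{"x":0.2,"y":-0.4,"z":22,"spin":0},{"x":0.2,"y":-0.4,"z":32,"spin":0},{"x":0.2,"y":-0.4,"z":36,"spin":0},{"x":0.2,"y":-0.4,"z":40,"spin":0}]'
```

```text
time_s: 17.05
tool_pos: [0.5264, -0.3017, 0.1436]
orientation: [-0.0, 0.001, 1.0, 0.0]
force: [-0.2, -0.3, -0.0]
grip_width: 0.0171
grip_force: 30.0
```

```bash
python3 -m pendant '[{"x":0,"y":0,"z":1,"spin":0},{"x":0,"y":0,"z":2,"spin":0},{"x":0,"y":0,"z":4,"spin":0},{"x":0,"y":0,"z":5,"spin":0},{"x":0,"y":0,"z":6,"spin":0}]'
```

```text
time_s: 17.55
tool_pos: [0.5268, -0.302, 0.1387]
orientation: [0.0, 0.0, 1.0, -0.0]
force: [-0.2, 0.8, -1.1]
grip_width: 0.017
grip_force: 30.0
```

In the holder hole. Going down to just above the floor, then release and rise.

```bash
python3 -m pendant '[{"x":0,"y":0,"z":6,"spin":0},{"x":0,"y":0,"z":12,"spin":0},{"x":0,"y":0,"z":18,"spin":0},{"x":0,"y":0,"z":24,"spin":0},{"x":0,"y":0,"z":30,"spin":0}]'
python3 -m pendant '[{"x":0,"y":0,"z":0,"spin":0},{"x":0,"y":0,"z":0.5,"spin":0},{"x":0,"y":0,"z":1,"spin":0},{"x":0,"y":0,"z":1,"spin":0},{"x":0,"y":0,"z":1,"spin":0}]'
python3 -m pendant '[{"x":0,"y":0,"z":0,"spin":0},{"x":0,"y":0,"z":0,"spin":0},{"x":0,"y":0,"z":0,"spin":0},{"x":0,"y":0,"z":0,"spin":0},{"x":0,"y":0,"z":0,"spin":0}]' 45
python3 -m pendant '[{"x":0,"y":0,"z":-5,"spin":0},{"x":0,"y":0,"z":-20,"spin":0},{"x":0,"y":0,"z":-40,"spin":0},{"x":0,"y":0,"z":-60,"spin":0},{"x":0,"y":0,"z":-80,"spin":0}]'
python3 - <<'E'
from h import *
c=cam('scene');cv2.imwrite('pics/s7.png',cv2.resize(c['frame'][270:400,130:290],(640,520))[:,:,::-1])
hsv=cv2.cvtColor(c['frame'][300:366,160:226],cv2.COLOR_RGB2HSV)
m=cv2.inRange(hsv,(0,190,60),(5,255,255))|cv2.inRange(hsv,(172,180,60),(180,255,255))
N,_,st,ce=cv2.connectedComponentsWithStats(m)
for i in range(1,N):
    if st[i,4]>5: print(st[i]+[160,300,0,0,0],ce[i]+[160,300])
E
```

```text
time_s: 18.05
tool_pos: [0.5266, -0.3018, 0.1079]
orientation: [-0.0, 0.0, 1.0, 0.0]
force: [-0.1, -0.4, -0.7]
grip_width: 0.0166
grip_force: 30.0
time_s: 18.55
tool_pos: [0.5268, -0.302, 0.1078]
orientation: [0.0, 0.0, 1.0, -0.0]
force: [0.7, -0.4, -0.7]
grip_width: 0.0169
grip_force: 30.0
time_s: 19.05
tool_pos: [0.5267, -0.3019, 0.1077]
orientation: [0.0, 0.0, 1.0, -0.0]
force: [0.8, 0.4, -0.7]
grip_width: 0.0414
grip_force: 0.0
time_s: 19.55
tool_pos: [0.527, -0.3022, 0.19]
orientation: [0.001, 0.0, 1.0, -0.001]
force: [0.5, 0.6, -0.7]
grip_width: 0.0413
grip_force: 0.0
[182 313  13  23 180] [187.58333333 324.11666667]
```

Rod is back (same image box as at the start). On to the long pin at about (0.519,0.256).

```bash
python3 -m pendant '[{"x":0,"y":35,"z":-5,"spin":0},{"x":1,"y":80,"z":-10,"spin":0},{"x":2,"y":125,"z":-10,"spin":0},{"x":3,"y":170,"z":-10,"spin":0},{"x":4,"y":215,"z":-10,"spin":0}]' >/dev/null
python3 -m pendant '[{"x":1,"y":45,"z":0,"spin":0},{"x":2,"y":90,"z":0,"spin":0},{"x":3,"y":135,"z":0,"spin":0},{"x":4,"y":180,"z":0,"spin":0},{"x":4,"y":220,"z":0,"spin":0}]' >/dev/null
python3 -m pendant '[{"x":0,"y":40,"z":0,"spin":0},{"x":0,"y":75,"z":15,"spin":0},{"x":0,"y":105,"z":30,"spin":0},{"x":0,"y":122,"z":45,"spin":0},{"x":0,"y":122,"z":60,"spin":0}]' 45
python3 -m pendant '[{"x":0,"y":0,"z":0,"spin":0},{"x":0,"y":0,"z":0,"spin":0},{"x":0,"y":0,"z":0,"spin":0},{"x":0,"y":0,"z":0,"spin":0},{"x":0,"y":0,"z":0,"spin":0}]' >/dev/null
python3 - <<'E'
from h import *
import pickle
c=cam('wrist');s=r.sense();print(s['tool_pos'],s['orientation']);pickle.dump((c,s),open('w8.pkl','wb'))
cv2.imwrite('pics/w8.png',np.clip(1.4*cv2.resize(c['frame'][150:350,200:460],(780,600)),0,255).astype(np.uint8)[:,:,::-1])
E
```

```text
time_s: 21.1
tool_pos: [0.5191, 0.257, 0.1375]
orientation: [0.001, -0.001, 1.0, 0.0]
force: [-0.1, -0.9, -0.0]
grip_width: 0.0414
grip_force: 0.0
[0.5196206  0.25481807 0.13821542] [4.92851413e-04 7.37548606e-04 9.99999600e-01 1.11526637e-04]
```

View pics/w8.png

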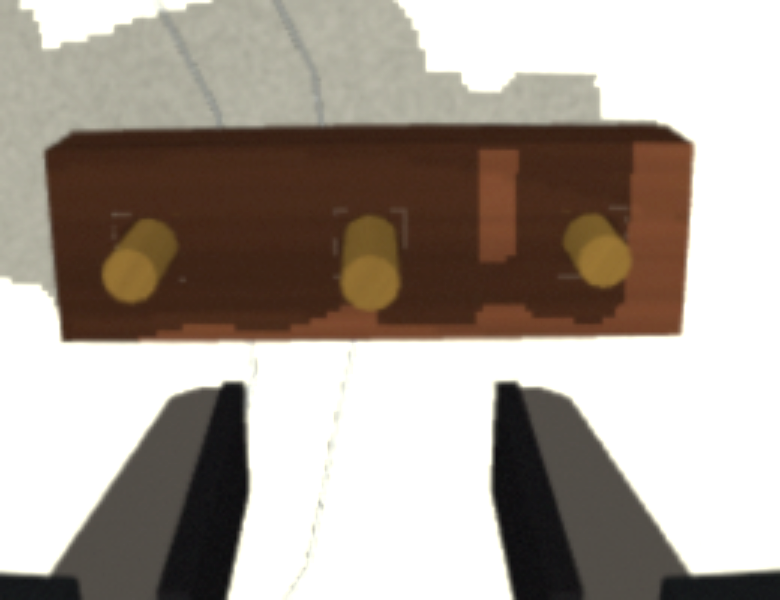

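The long pin's top is at (323.7,244) in the wrist image, well centred between the fingers.

```bash
python3 - <<'E'
from h import *
import pickle
c,s=pickle.load(open('w8.pkl','rb'))
d=pickle.load(open('d0.pkl','rb'))
print('long',cast(c,323.7,244,.064),'mid',cast(c,243.5,241.7,.056),'short',cast(c,401.3,236.9,.048),cast(d['scene'],418.9,200.8,.064),cast(d['top'],201.2,246.4,.064))
E
```

```text
long [0.51812705 0.25594349 0.064     ] mid [0.51889223 0.19595519 0.056     ] short [0.51764139 0.31555639 0.048     ] [0.52175753 0.25491344 0.064     ] [0.5201374 0.255558  0.064    ]
```

```bash
python3 -m pendant '[{"x":0,"y":0.9,"z":15,"spin":0},{"x":0,"y":0.9,"z":30,"spin":0},{"x":0,"y":0.9,"z":45,"spin":0},{"x":0,"y":0.9,"z":60,"spin":0},{"x":0,"y":0.9,"z":68,"spin":0}]' 42
python3 -m pendant '[{"x":0,"y":0,"z":0,"spin":0},{"x":0,"y":0,"z":0,"spin":0},{"x":0,"y":0,"z":0,"spin":0},{"x":0,"y":0,"z":0,"spin":0},{"x":0,"y":0,"z":0,"spin":0}]' 25
```

```text
time_s: 22.15
tool_pos: [0.5177, 0.2556, 0.0668]
orientation: [-0.002, 0.0, 1.0, -0.0]
force: [0.2, 0.1, 0.3]
grip_width: 0.0387
grip_force: 0.0
time_s: 22.65
tool_pos: [0.5197, 0.2561, 0.0703]
orientation: [0.001, 0.0, 1.0, 0.0]
force: [-0.1, -0.1, 1.3]
grip_width: 0.0231
grip_force: 0.0
```

```bash
python3 -m pendant '[{"x":0,"y":0,"z":0,"spin":0},{"x":0,"y":0,"z":0,"spin":0},{"x":0,"y":0,"z":0,"spin":0},{"x":0,"y":0,"z":0,"spin":0},{"x":0,"y":0,"z":0,"spin":0}]' 0 40
python3 - <<'E'
from h import *
s=r.sense();print(s['tool_pos'],s['force'],s['grip_width'],s['grip_force'])
E
```

```text
time_s: 23.15
tool_pos: [0.5192, 0.256, 0.0696]
orientation: [-0.0, 0.0, 1.0, 0.0]
force: [-0.2, -0.8, -0.4]
grip_width: 0.0005
grip_force: 0.0
[0.51917989 0.25598348 0.06958368] [-0.17693944 -0.75606186 -0.43182214] 0.0004785341670500092 0.0
```

The fingers closed on nothing. I've used all 10 pictures, so from here I measure by masks only.

```bash
python3 - <<'E'
from h import *
import pickle
W=cam('wrist');S=cam('scene');s=r.sense();pickle.dump((W,S,s),open('w9.pkl','wb'))
old=pickle.load(open('w8.pkl','rb'))[0]
def comps(c,x,y,w,h,lo,hi,nm):
    m=cv2.inRange(cv2.cvtColor(c['frame'][y:y+h,x:x+w],cv2.COLOR_RGB2HSV),lo,hi)
    N,_,st,ce=cv2.connectedComponentsWithStats(m)
    for i in range(1,N):
        if st[i,4]>8: print(nm,st[i]+[x,y,0,0,0],(ce[i]+[x,y]).round(1))
for nm,c in(('old',old),('new',W)): comps(c,200,150,260,200,(18,130,60),(32,255,255),nm)
d=pickle.load(open('d0.pkl','rb'))
for nm,c in(('s0',d['scene']),('s9',S)): comps(c,370,185,100,60,(15,140,60),(35,255,255),nm)
print(s['tool_pos'],s['grip_width'])
hsv=cv2.cvtColor(W['frame'],cv2.COLOR_RGB2HSV)
for v in range(200,330,6): print(v,[tuple(int(k) for k in hsv[v,u]) for u in range(300,350,8)])
E
```

```text
old [234 223  25  28 452] [245.9 236.6]
old [314 222  19  31 503] [322.9 237.4]
old [388 222  22  24 373] [398.5 233.1]
new [404 249  29  33 666] [417.9 265.2]
new [206 251  34  38 820] [222.3 269.9]
new [309 251  24  28 571] [320.6 264.9]
s0 [431 193   9  11  77] [435.1 198. ]
s0 [414 199   9  17 111] [417.7 206.9]
s0 [394 213   9  15 106] [397.9 219.9]
s9 [432 193   8  11  63] [435.3 198. ]
s9 [414 199   9  16  93] [417.6 206.6]
s9 [395 213   7  14  84] [397.8 219.6]
[0.51919813 0.25598512 0.06956878] 4.2456214770071534e-05
200 [(35, 13, 116), (28, 22, 137), (25, 25, 131), (25, 24, 139), (28, 25, 133), (28, 23, 134), (28, 24, 136)]
206 [(35, 13, 116), (28, 23, 131), (28, 24, 130), (28, 25, 135), (28, 23, 136), (28, 23, 134), (28, 23, 132)]
212 [(12, 158, 42), (13, 162, 41), (10, 162, 41), (10, 164, 42), (9, 158, 42), (11, 152, 42), (10, 155, 41)]
218 [(11, 157, 39), (10, 147, 40), (10, 162, 41), (10, 155, 41), (10, 159, 40), (10, 149, 41), (10, 153, 40)]
224 [(10, 158, 50), (11, 158, 50), (10, 163, 50), (10, 160, 51), (10, 152, 52), (10, 163, 50), (11, 158, 50)]
230 [(11, 155, 56),
[... 1097 characters left out ...]
, 63), (120, 30, 17), (17, 77, 30), (20, 17, 44), (15, 32, 63), (15, 32, 63)]
296 [(19, 32, 63), (15, 32, 63), (150, 30, 17), (5, 64, 24), (10, 21, 37), (19, 33, 62), (13, 28, 63)]
302 [(19, 33, 62), (15, 32, 63), (140, 48, 16), (20, 17, 46), (0, 9, 28), (17, 29, 62), (15, 32, 63)]
308 [(17, 29, 62), (19, 32, 63), (120, 15, 17), (23, 20, 50), (30, 12, 22), (15, 32, 63), (17, 29, 62)]
314 [(15, 32, 64), (15, 32, 63), (150, 15, 17), (23, 20, 51), (150, 14, 18), (15, 32, 63), (19, 32, 63)]
320 [(15, 32, 64), (17, 28, 63), (90, 16, 16), (26, 23, 87), (150, 32, 16), (17, 29, 62), (17, 29, 62)]
326 [(19, 33, 62), (19, 32, 63), (130, 43, 18), (26, 23, 89), (120, 16, 16), (17, 29, 62), (13, 28, 63)]
```

```bash
python3 - <<'E'
from h import *
import pickle
W,S,s=pickle.load(open('w9.pkl','rb'))
def proj(c,P):
    R=cv2.Rodrigues(np.array(c['rvec'],float))[0];p=R@np.array(P)+np.array(c['tvec']).ravel()
    f=240/np.tan(np.radians(c['vertical_fov'])/2);rho=np.hypot(p[0],p[1])
    k=f*np.arctan2(rho,p[2])/rho if c['fish'] else f/p[2]
    return np.round([c['cx']+k*p[0],c['cy']+k*p[1]],1)
for nm,P in(('base',(.5192,.256,.03)),('top',(.5192,.256,.064)),('tips',(.5192,.256,.0526)),('tcp',(.5192,.256,.0696)),('midtop',(.5195,.196,.056)),('shorttop',(.518,.3155,.048))): print(nm,proj(W,P),proj(S,P))
hs=cv2.cvtColor(S['frame'],cv2.COLOR_RGB2HSV)
for v in range(150,222,4): print(v,[tuple(int(k) for k in hs[v,u]) for u in range(402,436,4)])
g=cv2.cvtColor(W['frame'],cv2.COLOR_RGB2GRAY);np.set_printoptions(linewidth=220)
print(g[262:312:3,296:350:2])
E
```

```text
base [321.9 263.5] [416.4 212.1]
top [321.7 285.5] [418.4 200. ]
tips [321.7 277.4] [417.7 204.1]
tcp [321.6 289.8] [418.7 198. ]
midtop [218.  279.1] [398.3 214.8]
shorttop [421.7 271.6] [435.6 194.3]
150 [(90, 43, 12), (116, 94, 19), (120, 17, 15), (8, 28, 36), (19, 39, 52), (15, 38, 53), (13, 40, 57), (19, 40, 51), (0, 26, 30)]
154 [(165, 57, 18), (20, 182, 66), (17, 150, 34), (90, 64, 12), (75, 28, 18), (8, 22, 46), (60, 8, 31), (0, 43, 18), (12, 102, 25)]
158 [(90, 48, 16), (150, 32, 16), (15, 122, 25), (105, 34, 15), (110, 45, 17), (100, 48, 16), (22, 150, 39), (19, 85, 24), (130, 43, 18)]
162 [(120, 25, 31), (135, 44, 23), (105, 102, 15), (135, 85, 18), (114, 91, 14), (16, 107, 31), (21, 85, 21), (75, 39, 13), (107, 105, 17)]
166 [(102, 55, 23), (120, 31, 33), (110, 57, 27), (120, 11, 24), (165, 16, 32), (0, 8, 34), (20, 143, 57), (126, 75, 17), (20, 21, 37)]
170 [(15, 16, 31), (120, 39, 13), (21, 30, 59), (23, 26, 78), (165, 15, 35), (8, 23, 45), (18, 118, 39), (15, 28, 36), (23, 30, 151)]
174 [(19, 38, 53), (25, 31, 50), (12, 26, 50), (20, 26, 59), (15, 40, 51), (19, 39, 52)
[... 2284 characters left out ...]
51 60 59 60 60 59 59 60 59]
 [59 60 58 60 60 60 60 60 59 40 13 15 15 27 25 16 15 15 45 60 59 60 59 60 59 61 60]
 [59 59 59 60 60 59 59 59 60 39 16 15 16 28 26 14 16 16 42 59 59 60 59 59 60 59 60]
 [59 60 60 59 60 60 60 60 58 33 15 15 16 24 24 17 15 16 35 59 59 60 60 60 59 60 60]
 [60 60 60 60 60 60 60 60 58 27 16 15 14 23 20 15 17 14 33 58 60 60 59 59 59 60 59]
 [60 59 59 59 59 60 61 59 59 26 15 16 16 28 25 16 15 15 28 60 61 59 59 60 59 59 59]
 [60 60 60 60 60 59 60 59 58 20 16 15 16 55 49 16 16 16 22 58 60 60 60 59 60 59 59]
 [60 59 59 60 60 60 60 60 58 21 16 17 15 55 49 14 14 17 21 59 60 59 59 59 60 59 60]
 [60 59 59 60 60 59 60 60 54 20 15 15 15 57 49 15 15 15 21 55 60 60 60 59 60 59 59]]
```

The scene and wrist data put the closed fingertips just above the pin top, so they sit higher than assumed. Open, go 13 mm lower, and close again.

```bash
python3 -m pendant '[{"x":0,"y":0,"z":0,"spin":0},{"x":0,"y":0,"z":0,"spin":0},{"x":0,"y":0,"z":0,"spin":0},{"x":0,"y":0,"z":0,"spin":0},{"x":0,"y":0,"z":0,"spin":0}]' 42
python3 -m pendant '[{"x":0,"y":0,"z":3,"spin":0},{"x":0,"y":0,"z":6,"spin":0},{"x":0,"y":0,"z":9,"spin":0},{"x":0,"y":0,"z":12,"spin":0},{"x":0,"y":0,"z":13,"spin":0}]'
python3 -m pendant '[{"x":0,"y":0,"z":0,"spin":0},{"x":0,"y":0,"z":0,"spin":0},{"x":0,"y":0,"z":0,"spin":0},{"x":0,"y":0,"z":0,"spin":0},{"x":0,"y":0,"z":0,"spin":0}]' 25
python3 -m pendant '[{"x":0,"y":0,"z":0,"spin":0},{"x":0,"y":0,"z":0,"spin":0},{"x":0,"y":0,"z":0,"spin":0},{"x":0,"y":0,"z":0,"spin":0},{"x":0,"y":0,"z":0,"spin":0}]' 0 30
```

```text
time_s: 23.75
tool_pos: [0.5192, 0.256, 0.0696]
orientation: [-0.0, 0.0, 1.0, -0.0]
force: [0.3, 0.8, 0.5]
grip_width: 0.0376
grip_force: 0.0
time_s: 24.25
tool_pos: [0.5189, 0.2559, 0.056]
orientation: [-0.0, 0.0, 1.0, -0.0]
force: [0.1, 0.5, -0.9]
grip_width: 0.0384
grip_force: 0.0
time_s: 24.75
tool_pos: [0.5193, 0.256, 0.0567]
orientation: [0.0, 0.0, 1.0, 0.0]
force: [-0.7, 0.7, 1.2]
grip_width: 0.0229
grip_force: 0.0
time_s: 25.25
tool_pos: [0.5192, 0.256, 0.0566]
orientation: [-0.0, 0.0, 1.0, -0.0]
force: [-0.1, -0.4, 0.3]
grip_width: 0.0004
grip_force: 0.0
```

```bash
cat >> h.py <<'E'
def proj(c,P):
    R=cv2.Rodrigues(np.array(c['rvec'],float))[0];p=R@np.array(P)+np.array(c['tvec']).ravel()
    f=240/np.tan(np.radians(c['vertical_fov'])/2);rho=np.hypot(p[0],p[1])
    k=f*np.arctan2(rho,p[2])/rho if c['fish'] else f/p[2]
    return np.round([c['cx']+k*p[0],c['cy']+k*p[1]],1)
def comps(c,x,y,w,h,nm,lo=(17,130,55),hi=(33,255,255),a=8):
    m=cv2.inRange(cv2.cvtColor(c['frame'][y:y+h,x:x+w],cv2.COLOR_RGB2HSV),lo,hi)
    N,_,st,ce=cv2.connectedComponentsWithStats(m)
    for i in range(1,N):
        if st[i,4]>a: print(nm,st[i]+[x,y,0,0,0],(ce[i]+[x,y]).round(1))
E
python3 - <<'E'
from h import *
import pickle
W=cam('wrist');S=cam('scene');s=r.sense();pickle.dump((W,S,s),open('w10.pkl','wb'))
print(s['tool_pos'])
comps(W,180,200,300,150,'W');comps(S,370,180,100,60,'S',(15,140,60),(35,255,255))
for P in [(.5192,.256,.03),(.5192,.256,.064),(.5092,.256,.0396),(.5192,.256,.0396),(.5292,.256,.0396)]: print(P,proj(W,P),proj(S,P))
np.set_printoptions(linewidth=250)
g=cv2.cvtColor(W['frame'],cv2.COLOR_RGB2GRAY);print('W');print(g[250:320:3,280:366:3])
g=cv2.cvtColor(S['frame'],cv2.COLOR_RGB2GRAY);print('S');print(g[180:226:2,396:446:2])
E
```

```text
[0.51918066 0.25600348 0.05658011]
W [309 257  25  22 448] [320.6 268. ]
W [407 256  33  35 783] [423.2 273.1]
W [199 258  37  41 966] [216.7 278.2]
W [323 282   1  23  23] [323. 293.]
S [432 193   8  11  63] [435.2 198.2]
S [414 202   7  13  73] [417.1 208.2]
S [394 213   8  14  83] [397.7 219.6]
(0.5192, 0.256, 0.03) [321.8 271.1] [416.4 212.1]
(0.5192, 0.256, 0.064) [321.6 295.8] [418.4 200. ]
(0.5092, 0.256, 0.0396) [321.7 261. ] [413.5 206.4]
(0.5192, 0.256, 0.0396) [321.7 277.4] [416.9 208.7]
(0.5292, 0.256, 0.0396) [321.8 293.2] [420.3 211. ]
W
[[ 38  40  40  39  40  39  39  39  39  39  40  40  39  39  38  39  39  40  40  39  39  39  40  39  41  40  38  39  39]
 [ 38  38  39  39  39  38  39  39  39  39  39  39  39  38  39  38  38  38  39  39  41  39  39  39  39  39  39  39  38]
 [ 37  38  37  37  38  38  37  38  46  42  40  39  39  40  39  36  37  37  45  38  38  38  38  38  38  38  37  38  39]
 [ 36  37  37  37  36  35  36  36  37  35  36  51  67  71  70  66  55  35  36  36  36  36  36  36  36  36  36  37  35]
 [ 36  37  36  36  36  37  36  36  48  36  48  68  70  69  69  67 
[... 3986 characters left out ...]
  27  27  26  27  48  58  60  39  21  21  22  22  24  35  39  31  25  22  22  20]
 [ 54  55  51  36  22  26  23  21  22  39  52  49  30  21  22  21  24  30  37  29  23  22  19  19  49]
 [ 52  60  58  40  24  24  24  21  22  22  22  28  21  23  18  23  24  29  26  23  19  21  28  73 130]
 [ 53  59  55  33  21  22  22  23  19  23  20  22  26  20  24  25  27  24  24  24  18  48 101 151 165]
 [ 56  58  55  29  21  24  21  20  20  23  21  23  23  30  27  25  23  21  19  26  72 128 161 166 164]
 [ 56  59  52  27  22  19  22  22  22  24  26  24  25  23  21  22  22  20  51 100 152 165 166 165 164]
 [ 58  58  47  29  22  21  23  21  24  28  27  22  19  18  22  20  31  79 135 162 167 167 165 165 165]]
```

Both views agree that the fingertips really sit about 7 mm above the reported TCP height, and the pin top is visible through the gap under the closed fingers. Open, lower carefully by another 11 mm while watching the force, and close.

```bash
python3 -m pendant '[{"x":0,"y":0,"z":0,"spin":0},{"x":0,"y":0,"z":0,"spin":0},{"x":0,"y":0,"z":0,"spin":0},{"x":0,"y":0,"z":0,"spin":0},{"x":0,"y":0,"z":0,"spin":0}]' 35 >/dev/null
python3 -m pendant '[{"x":0,"y":0,"z":2,"spin":0},{"x":0,"y":0,"z":4,"spin":0},{"x":0,"y":0,"z":6,"spin":0},{"x":0,"y":0,"z":8,"spin":0},{"x":0,"y":0,"z":9,"spin":0}]'
```

```text
time_s: 26.35
tool_pos: [0.519, 0.256, 0.0472]
orientation: [-0.0, 0.0, 1.0, -0.0]
force: [-0.6, 0.1, 0.1]
grip_width: 0.0318
grip_force: 0.0
```

```bash
python3 -m pendant '[{"x":0,"y":0,"z":0.5,"spin":0},{"x":0,"y":0,"z":1,"spin":0},{"x":0,"y":0,"z":1.5,"spin":0},{"x":0,"y":0,"z":2,"spin":0},{"x":0,"y":0,"z":2,"spin":0}]' 25
python3 -m pendant '[{"x":0,"y":0,"z":0,"spin":0},{"x":0,"y":0,"z":0,"spin":0},{"x":0,"y":0,"z":0,"spin":0},{"x":0,"y":0,"z":0,"spin":0},{"x":0,"y":0,"z":0,"spin":0}]' 0 30
```

```text
time_s: 26.85
tool_pos: [0.5192, 0.256, 0.0455]
orientation: [-0.0, 0.0, 1.0, -0.0]
force: [0.4, -0.1, -0.8]
grip_width: 0.023
grip_force: 0.0
time_s: 27.35
tool_pos: [0.5192, 0.256, 0.0456]
orientation: [0.0, 0.0, 1.0, -0.0]
force: [-0.8, -0.7, -0.4]
grip_width: 0.0128
grip_force: 30.0
```

Gripped (14 mm pin). Lift and carry to above the hole.

```bash
python3 -m pendant '[{"x":0,"y":0,"z":-10,"spin":0},{"x":0,"y":0,"z":-22,"spin":0},{"x":0,"y":0,"z":-38,"spin":0},{"x":0,"y":0,"z":-55,"spin":0},{"x":0,"y":0,"z":-70,"spin":0}]' >/dev/null
python3 -m pendant '[{"x":2,"y":-30,"z":0,"spin":0},{"x":6,"y":-70,"z":0,"spin":0},{"x":10,"y":-110,"z":0,"spin":0},{"x":14,"y":-150,"z":0,"spin":0},{"x":18,"y":-190,"z":0,"spin":0}]' >/dev/null
python3 -m pendant '[{"x":2,"y":-35,"z":0,"spin":0},{"x":3,"y":-65,"z":0,"spin":0},{"x":3,"y":-85,"z":0,"spin":0},{"x":3,"y":-88.6,"z":0,"spin":0},{"x":3,"y":-88.6,"z":0,"spin":0}]' >/dev/null
python3 -m pendant '[{"x":0,"y":0,"z":4,"spin":0},{"x":0,"y":0,"z":8,"spin":0},{"x":0,"y":0,"z":12,"spin":0},{"x":0,"y":0,"z":14,"spin":0},{"x":0,"y":0,"z":14,"spin":0}]'
python3 - <<'E'
from h import *
import pickle
W=cam('wrist');S=cam('scene');s=r.sense();pickle.dump((W,S,s),open('w11.pkl','wb'))
print(s['tool_pos'],s['orientation'],s['grip_width'],s['grip_force'])
np.set_printoptions(linewidth=250)
x0,y0=proj(W,(s['tool_pos'][0],s['tool_pos'][1],.066)),proj(W,(s['tool_pos'][0],s['tool_pos'][1],.055));print(x0,y0)
comps(W,280,190,90,110,'W');comps(S,280,200,60,80,'S',(15,140,60),(35,255,255))
g=cv2.cvtColor(W['frame'],cv2.COLOR_RGB2GRAY);print(g[206:262:1,302:346:2])
E
```

```text
time_s: 29.35
tool_pos: [0.4975, -0.0221, 0.101]
orientation: [-0.001, 0.0, 1.0, 0.0]
force: [-0.3, 0.4, -1.4]
grip_width: 0.0126
grip_force: 30.0
[ 0.49795428 -0.02243232  0.10154682] [-6.34467555e-05  3.37022043e-04  9.99999941e-01  2.43047229e-05] 0.01246019571948363 29.98233050107956
[321.3 266.8] [321.4 260.6]
W [ 310  255   27   45 1046] [322.2 278.5]
S [301 206   5   7  15] [303.7 208.6]
S [307 231   9  25 143] [311.4 245.6]
[[88 89 90 ... 89 88 88]
 [89 90 89 ... 88 86 87]
 [90 90 90 ... 87 86 86]
 ...
 [88 88 88 ... 88 88 88]
 [89 89 87 ... 88 88 87]
 [89 89 88 ... 88 88 88]]
```

```bash
python3 - <<'E'
from h import *
import pickle,sys
W,S,s=pickle.load(open('w11.pkl','rb'))
np.set_printoptions(linewidth=250,threshold=sys.maxsize)
g=cv2.cvtColor(W['frame'],cv2.COLOR_RGB2GRAY);print(np.arange(298,350,2));
for v in range(232,284,2): print(v,g[v,298:350:2])
hs=cv2.cvtColor(W['frame'],cv2.COLOR_RGB2HSV)
print([tuple(map(int,hs[v,322])) for v in range(236,270,2)])
E
```

```text
[298 300 302 304 306 308 310 312 314 316 318 320 322 324 326 328 330 332 334 336 338 340 342 344 346 348]
232 [92 92 93 92 92 91 91 90 89 89 88 88 87 87 87 86 87 85 87 86 86 86 86 87 87 87]
234 [92 92 91 90 90 90 89 88 88 87 87 87 86 87 87 86 87 87 87 87 87 86 87 88 89 88]
236 [90 90 89 88 87 88 86 87 86 87 86 87 87 87 87 87 87 87 89 89 90 89 90 91 91 91]
238 [89 87 87 87 87 87 86 87 86 87 87 87 87 87 88 89 89 90 91 91 91 93 93 93 93 93]
240 [87 87 88 87 87 87 87 88 88 88 90 89 90 90 91 92 92 92 93 94 94 95 94 95 94 95]
242 [88 87 88 88 89 89 89 89 90 91 91 92 92 93 94 94 94 94 95 95 96 96 97 97 97 97]
244 [88 90 89 90 91 92 92 92 93 94 94 94 94 95 96 96 96 96 97 97 97 97 97 97 98 97]
246 [92 92 92 93 93 94 94 95 94 95 95 96 96 96 97 97 98 96 97 97 98 97 97 97 98 97]
248 [94 94 95 95 96 95 96 96 96 97 96 93 93 95 97 97 97 97 97 97 97 97 97 96 95 94]
250 [96 95 96 96 97 97 97 97 93 86 85 87 86 86 86 89 97 96 97 96 94 94 93 92 91 89]
252 [97 98 97 97 96 95 94 89 78 72 76 81 83 81 76 70 83 91 92 93 90 89 88 87 86 87]
254 [96 95 94 93 92 91 87 75 68 68 69 68 69 69 69 69 72 82 88 88 87 86
[... 753 characters left out ...]
 92 91 92 91 91]
274 [91 91 91 92 91 91 71 63 64 64 65 66 64 65 63 62 62 63 80 92 91 92 91 92 91 92]
276 [91 92 89 87 88 88 68 63 64 64 65 66 64 64 63 61 61 62 75 89 88 87 88 92 93 94]
278 [90 90 68 24 23 22 37 64 64 65 65 65 65 65 63 62 62 62 69 51 23 22 25 77 93 95]
280 [59 59 42 12 14 12 36 63 64 64 66 65 66 64 64 61 62 63 68 45 15 14 16 46 58 59]
282 [57 57 35 13 16 14 36 63 65 64 65 65 64 65 63 62 62 63 63 38 16 15 14 37 56 57]
[(18, 104, 101), (18, 103, 102), (18, 104, 105), (18, 104, 108), (18, 102, 110), (18, 102, 112), (17, 103, 109), (18, 104, 101), (18, 105, 97), (19, 124, 82), (19, 163, 83), (19, 166, 83), (19, 163, 83), (19, 164, 84), (19, 166, 83), (19, 167, 84), (19, 168, 82)]
```

```bash
python3 - <<'E'
from h import *
import pickle
W,S,s=pickle.load(open('w11.pkl','rb'))
F=W['frame'].astype(int)
hs=cv2.cvtColor(W['frame'],cv2.COLOR_RGB2HSV).astype(int)
for v in range(245,262): print(v,F[v,319:325].sum(axis=(0,1))//18,hs[v,319:325,1].mean().round(),hs[v,315:318,1].mean().round())
for v in (249,249.5,250): print(v,'hole x',cast(W,321.5,v,.055)[0]+.0075)
for v in (254.5,255,255.5): print(v,'foot x',cast(W,322,v,.066)[0]+.006,cast(W,322,v,.067)[0]+.007,cast(W,322,v,.066)[1])
print('hole y',cast(W,321.5,256,.055)[1])
# scene
comps(S,295,225,35,40,'S',(15,150,50),(35,255,255));Sf=cv2.cvtColor(S['frame'],cv2.COLOR_RGB2HSV)
print(Sf[240,300:322,1],Sf[248,300:322,1],Sf[244:264,311,1],Sf[244:264,311,2])
print('scene tip',cast(S,311.4,254.5,.066))
E
```

```text
245 90 102.0 102.0
246 90 103.0 103.0
247 91 104.0 103.0
248 88 104.0 103.0
249 83 104.0 104.0
250 81 104.0 104.0
251 81 105.0 103.0
252 77 105.0 104.0
253 67 106.0 104.0
254 64 117.0 107.0
255 60 153.0 121.0
256 58 164.0 148.0
257 59 164.0 163.0
258 58 166.0 166.0
259 58 166.0 164.0
260 59 164.0 166.0
261 58 166.0 167.0
249 hole x 0.49755608174577226
249.5 hole x 0.4978924256863876
250 hole x 0.4982290710744743
254.5 foot x 0.4959451012440217 0.4965971499532926 -0.022018679315791875
255 foot x 0.4962682517931821 0.49691879155138563 -0.02201882950475979
255.5 foot x 0.49659170634342065 0.4972407357310241 -0.022018980494098197
hole y -0.022369493206567174
S [307 231   9  25 132] [311.5 244.7]
[129 123 121 109  95  74  51  43  36  29  35 118 204 209 172 141 131 118
 125 125 124 123] [126 120 120 124 124 118 124 150 179 205 205 208 202 194 166 146 123 120
 123 123 123 122] [236 208 203 220 208 208 211 203 203 211 200 166 132 122 126 123 121 124
 120 120] [80 81 83 81 82 81 82 83 84 81 83 86 89 88 87 83 84 82 85 87]
scene tip [ 0.50160628 -0.02399469  0.066     ]
```

```bash
python3 -m pendant '[{"x":-1.2,"y":-0.4,"z":2,"spin":0},{"x":-1.2,"y":-0.4,"z":4,"spin":0},{"x":-1.2,"y":-0.4,"z":6,"spin":0},{"x":-1.2,"y":-0.4,"z":8,"spin":0},{"x":-1.2,"y":-0.4,"z":9,"spin":0}]'
python3 -m pendant '[{"x":0,"y":0,"z":0.6,"spin":0},{"x":0,"y":0,"z":1.2,"spin":0},{"x":0,"y":0,"z":1.8,"spin":0},{"x":0,"y":0,"z":2.4,"spin":0},{"x":0,"y":0,"z":3,"spin":0}]'
```

```text
time_s: 29.95
tool_pos: [0.499, -0.023, 0.0923]
orientation: [-0.0, 0.0, 1.0, 0.0]
force: [-0.7, -0.8, 0.3]
grip_width: 0.0126
grip_force: 30.0
time_s: 30.45
tool_pos: [0.4992, -0.023, 0.0896]
orientation: [0.0, 0.0, 1.0, -0.0]
force: [-0.1, -0.5, -0.2]
grip_width: 0.0127
grip_force: 30.0
```

```bash
python3 -m pendant '[{"x":0,"y":0,"z":0.5,"spin":0},{"x":0,"y":0,"z":1,"spin":0},{"x":0,"y":0,"z":1.5,"spin":0},{"x":0,"y":0,"z":2,"spin":0},{"x":0,"y":0,"z":2,"spin":0}]'
```

```text
time_s: 30.95
tool_pos: [0.4991, -0.0229, 0.0875]
orientation: [-0.0, 0.0, 1.0, 0.0]
force: [0.1, 0.5, -1.2]
grip_width: 0.0125
grip_force: 30.0
```

No force with the foot about 3 mm below the surface, so it's entering. Continue.

```bash
python3 -m pendant '[{"x":0,"y":0,"z":0.6,"spin":0},{"x":0,"y":0,"z":1.2,"spin":0},{"x":0,"y":0,"z":1.8,"spin":0},{"x":0,"y":0,"z":2.4,"spin":0},{"x":0,"y":0,"z":3,"spin":0}]'
```

```text
time_s: 31.45
tool_pos: [0.4992, -0.023, 0.0846]
orientation: [0.0, 0.0, 1.0, 0.0]
force: [-0.3, 1.2, 0.6]
grip_width: 0.0124
grip_force: 30.0
```

```bash
python3 -m pendant '[{"x":0,"y":0,"z":0.6,"spin":0},{"x":0,"y":0,"z":1.2,"spin":0},{"x":0,"y":0,"z":1.8,"spin":0},{"x":0,"y":0,"z":2.4,"spin":0},{"x":0,"y":0,"z":3,"spin":0}]'
```

```text
time_s: 31.95
tool_pos: [0.4991, -0.023, 0.0815]
orientation: [-0.0, 0.0, 1.0, 0.0]
force: [0.8, 1.5, 0.2]
grip_width: 0.0124
grip_force: 30.0
```

```bash
python3 -m pendant '[{"x":0,"y":0.2,"z":1.2,"spin":0},{"x":0,"y":0.2,"z":2.4,"spin":0},{"x":0,"y":0.2,"z":3.6,"spin":0},{"x":0,"y":0.2,"z":4.8,"spin":0},{"x":0,"y":0.2,"z":6,"spin":0}]'
```

```text
time_s: 32.45
tool_pos: [0.4991, -0.0229, 0.0755]
orientation: [-0.0, 0.0, 1.0, -0.0]
force: [-0.2, 0.2, -1.2]
grip_width: 0.0125
grip_force: 30.0
```

```bash
python3 -m pendant '[{"x":0,"y":0,"z":1.2,"spin":0},{"x":0,"y":0,"z":2.4,"spin":0},{"x":0,"y":0,"z":3.6,"spin":0},{"x":0,"y":0,"z":4.8,"spin":0},{"x":0,"y":0,"z":6,"spin":0}]'
```

```text
time_s: 32.95
tool_pos: [0.4992, -0.0228, 0.0695]
orientation: [0.0, 0.0, 1.0, -0.0]
force: [0.9, 0.1, -0.9]
grip_width: 0.0124
grip_force: 30.0
```

```bash
python3 -m pendant '[{"x":0,"y":0,"z":1.2,"spin":0},{"x":0,"y":0,"z":2.4,"spin":0},{"x":0,"y":0,"z":3.6,"spin":0},{"x":0,"y":0,"z":4.8,"spin":0},{"x":0,"y":0,"z":6,"spin":0}]'
```

```text
time_s: 33.45
tool_pos: [0.4991, -0.0228, 0.0635]
orientation: [-0.0, 0.0, 1.0, -0.0]
force: [-0.5, -0.1, -1.0]
grip_width: 0.0124
grip_force: 30.0
```

```bash
python3 -m pendant '[{"x":0,"y":0,"z":1.2,"spin":0},{"x":0,"y":0,"z":2.4,"spin":0},{"x":0,"y":0,"z":3.6,"spin":0},{"x":0,"y":0,"z":4.8,"spin":0},{"x":0,"y":0,"z":6,"spin":0}]'
```

```text
time_s: 33.95
tool_pos: [0.4991, -0.0228, 0.0575]
orientation: [-0.0, 0.0, 1.0, -0.0]
force: [-0.7, -0.0, -0.5]
grip_width: 0.0123
grip_force: 30.0
```

```bash
python3 -m pendant '[{"x":0,"y":0,"z":0.8,"spin":0},{"x":0,"y":0,"z":1.6,"spin":0},{"x":0,"y":0,"z":2.4,"spin":0},{"x":0,"y":0,"z":3.2,"spin":0},{"x":0,"y":0,"z":4,"spin":0}]'
```

```text
time_s: 34.45
tool_pos: [0.4992, -0.0228, 0.0536]
orientation: [0.0, 0.0, 1.0, -0.0]
force: [1.0, -0.1, -0.2]
grip_width: 0.0127
grip_force: 30.0
```

```bash
python3 -m pendant '[{"x":0,"y":0,"z":0.4,"spin":0},{"x":0,"y":0,"z":0.8,"spin":0},{"x":0,"y":0,"z":1.2,"spin":0},{"x":0,"y":0,"z":1.6,"spin":0},{"x":0,"y":0,"z":2,"spin":0}]'
```

```text
time_s: 34.95
tool_pos: [0.4994, -0.0228, 0.0519]
orientation: [0.0, 0.0, 1.0, -0.0]
force: [-1.1, 1.0, 3.2]
grip_width: 0.0124
grip_force: 30.0
```

Contact is at TCP z = 0.0519, as predicted. Press a little more and hold.

```bash
python3 -m pendant '[{"x":0,"y":0,"z":0.3,"spin":0},{"x":0,"y":0,"z":0.6,"spin":0},{"x":0,"y":0,"z":0.9,"spin":0},{"x":0,"y":0,"z":0.9,"spin":0},{"x":0,"y":0,"z":0.9,"spin":0}]'
python3 -m pendant '[{"x":0,"y":0,"z":0,"spin":0},{"x":0,"y":0,"z":0,"spin":0},{"x":0,"y":0,"z":0,"spin":0},{"x":0,"y":0,"z":0,"spin":0},{"x":0,"y":0,"z":0,"spin":0}]'
```

```text
time_s: 35.45
tool_pos: [0.4999, -0.0229, 0.0518]
orientation: [0.001, 0.0, 1.0, -0.0]
force: [-1.1, 1.1, 7.2]
grip_width: 0.0127
grip_force: 30.0
time_s: 35.95
tool_pos: [0.4999, -0.0229, 0.0518]
orientation: [0.001, 0.0, 1.0, -0.0]
force: [-1.4, 0.4, 7.3]
grip_width: 0.0126
grip_force: 30.0
```

Firmly home at about 7 N. Ease off, open, rise, and check.

```bash
python3 -m pendant '[{"x":0,"y":0,"z":-0.5,"spin":0},{"x":0,"y":0,"z":-0.5,"spin":0},{"x":0,"y":0,"z":-0.5,"spin":0},{"x":0,"y":0,"z":-0.5,"spin":0},{"x":0,"y":0,"z":-0.5,"spin":0}]' 30
python3 -m pendant '[{"x":0,"y":0,"z":-2,"spin":0},{"x":0,"y":0,"z":-10,"spin":0},{"x":0,"y":0,"z":-30,"spin":0},{"x":0,"y":0,"z":-60,"spin":0},{"x":0,"y":0,"z":-100,"spin":0}]'
python3 -m pendant '[{"x":-20,"y":0,"z":-20,"spin":0},{"x":-40,"y":0,"z":-40,"spin":0},{"x":-40,"y":0,"z":-60,"spin":0},{"x":-40,"y":0,"z":-60,"spin":0},{"x":-40,"y":0,"z":-60,"spin":0}]'
python3 - <<'E'
from h import *
import pickle
W=cam('wrist');S=cam('scene');d=pickle.load(open('d0.pkl','rb'));s=r.sense()
print(s['tool_pos'],s['force'])
comps(W,250,130,200,180,'W board');comps(W,440,150,190,120,'W rack')
P=np.array([.4975,-.0224]);print('expected top at',proj(W,(.4975,-.0224,.071)),'base',proj(W,(.4975,-.0224,.055)))
comps(S,295,235,35,40,'S hole',(15,150,50),(35,255,255))
for nm,c in(('s0',d['scene']),('s',S)): comps(c,370,185,100,60,nm,(15,140,60),(35,255,255))
for nm,c in(('s0',d['scene']),('s',S)): comps(c,160,300,66,66,nm+'rod',(172,180,60),(180,255,255));comps(c,160,300,66,66,nm+'rod',(0,190,60),(5,255,255))
df=np.abs(S['frame'].astype(int)-d['scene']['frame']).max(2)>60
print(df[150:450].sum())
pickle.dump((W,S),open('w12.pkl','wb'))
E
```

```text
time_s: 36.45
tool_pos: [0.499, -0.0228, 0.051]
orientation: [-0.0, 0.0, 1.0, 0.0]
force: [0.1, 0.6, 0.3]
grip_width: 0.0275
grip_force: 0.0
time_s: 36.95
tool_pos: [0.4978, -0.0224, 0.1514]
orientation: [-0.002, 0.0, 1.0, 0.0]
force: [1.1, -0.4, -0.3]
grip_width: 0.0277
grip_force: 0.0
time_s: 37.45
tool_pos: [0.539, -0.0228, 0.2112]
orientation: [0.0, 0.0, 1.0, -0.0]
force: [0.1, -0.2, -0.5]
grip_width: 0.0275
grip_force: 0.0
[ 0.5380973  -0.02258148  0.20983655] [-0.94835016  0.90301336 -0.38831541]
W board [315 167  16  19 236] [322.3 176. ]
W board [416 262  17  19 228] [423.9 271.1]
W rack [517 191  24  18 291] [528.9 199.5]
W rack [597 195  18  15 185] [605.3 201.7]
expected top at [322.7 176.8] base [322.7 174.6]
S hole [308 250   7  11  72] [311.  254.9]
s0 [431 193   9  11  77] [435.1 198. ]
s0 [414 199   9  17 111] [417.7 206.9]
s0 [394 213   9  15 106] [397.9 219.9]
s [432 192   8  12  77] [435.2 197.9]
s [394 213   9  15 108] [397.9 220. ]
s0rod [182 313   9   9  63] [186.  316.8]
s0rod [184 321  11  13  88] [188.8 327.3]
srod [182 313  12  23 164] [187.7 323.4]
7198
```

```bash
python3 -c "
from rig import r
print(r.job_done())"
```

```text
the job is handed in; nothing more can be done
None
```

The job is handed in, with no verdict shown: the hole measured about 39 mm deep, so I fitted the long pin (about 15 mm proud) and pressed it home at about 7 N; camera checks show the rod back in its holder and the other two pins unmoved in the rack.

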